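Refill the mixing-tip gravity rack

TASK

Refill the two-lane gravity rack with the three loose mixing tips: feed each one in at the open upper end of the lane it fits (the two wide tips in the wide lane, the slim tip in the slim lane) so that it hangs by its hub between the rails, spout down, and slides under the hold-down strip to the end stop, the second wide tip coming to rest behind the first. Do not shift or upset anything else on the cart.

Things in the scene. Friction and masses are not known exactly. Their poses are not given: they have to be found in the camera images.
- wide_tip_a: wide mixing tip, plastic, 22 g, lying on its side, any yaw. Origin on its axis at mid length, 12.3 mm up; x axis = tip axis from spout to hub, hub end 10.6 degrees up. Along x (mm): spout end -42, taper from 8 to 16 dia at -24, 16 dia tube to +24, octagonal hub flange 34 across flats from +24 to +36, 22 dia rear collar to +42. The hub lies on a flat: two flats stand upright, 34 mm apart
- wide_tip_a_hub (a point): centre of the hub flange of wide_tip_a, 30 mm along its x axis, 17.8 mm above the cart top when lying; the 12 mm thick flange can be pinched across its upright flats from above
- wide_tip_b: second wide mixing tip, identical to wide_tip_a; either may go in first
- wide_tip_b_hub (a point): the same point on wide_tip_b
- slim_tip: slim mixing tip, plastic, 12 g, lying on its side, any yaw. Origin on its axis at mid length, 7.3 mm up; x axis = tip axis from spout to hub, hub end 7.4 degrees up. Along x (mm): spout end -38 (4 dia), taper to 9 dia at -22, 9 dia tube to +24, octagonal hub flange 21 across flats from +24 to +34, 14 dia rear collar to +38. The hub lies on a flat: two flats stand upright, 21 mm apart
- slim_tip_hub (a point): centre of the 10 mm thick hub flange of slim_tip, 29 mm along its x axis, 11.1 mm above the cart top when lying
- rack: fixed steel gravity rack, 185 x 150 mm, 164 high. Origin under its centre; x level, downhill along the lanes; z up. Wide lane at y +42.5 mm, slim lane at y -42.5. A lane is two upright sheet rails 4 mm thick, 180 long, whose smooth top edges slope 25 degrees; the gap between (23 wide lane, 14 slim lane) is free below and at the upper end. Tube goes in the gap, flange rides on the edges and slides by itself
- wide_mouth (a point): middle of the wide lane's open mouth, between the rails, level with their top edges, 132 mm up the slope from the stop (144 mm above the cart top). 48 mm of open rail lie uphill of it and 48 mm downhill of it, before the hold-down strip. Nothing stands above or beside the rails here, so fingers may straddle them; the lanes are 85 mm apart
- wide_stop (a point): foot of the wide lane's end stop, between the rails, level with their top edges (88 mm above the cart top). From here 84 mm up the slope a 10 mm wide hold-down strip runs over the lane, 30 mm above the edges (24 in the slim lane), carried by an arch 70 to 78 mm up the slope, which reaches 36 mm above the edges and 25 mm to each side of the lane's middle
- slim_mouth (a point): the same as wide_mouth, on the slim lane
- slim_stop (a point): the same as wide_stop, on the slim lane
- bite_block: red rubber bite block, 40 x 24 x 20 mm, loose among the tips; origin under its centre
- model: white resin dental model, 60 x 60 x 26 mm, loose among the tips; origin under its centre
- retainer_case: grey closed retainer case, 64 x 56 x 25 mm, loose among the tips; origin under its centre
- paste_jar: closed white plastic paste jar, 43 mm dia, 38 mm high, standing loose between the tips and the rack; origin under its centre
- beaker: glass beaker-shaped cup, 58 mm dia, 72 mm high, empty, standing loose among the tips; origin under its centre
Mind the look-alikes: they are no part of the job. What is shaped like the rack but blue is not meant. Leave any yellow look-alike of the wide_tip_b alone.

How it is judged:
At the end, for the whole second after the job is handed in: All three tips hang at rest, hub up and within 0.8 rad of vertical, hub within 6 mm of the lane's middle: the two wide tips one behind the other against the wide lane's end stop (second hub within 62 mm of it), the slim tip at the slim lane's stop (hub within 25 mm of it) (x of wide_tip_a_hub in the frame of rack between 0.024 and 0.078 m and y of wide_tip_a_hub in the frame of rack between 0.0365 and 0.0485 m and z of wide_tip_a_hub in the frame of rack between 0.092 and 0.128 m and angle between each of wide_tip_a, wide_tip_b, slim_tip's own x axis and vertical below 0.8 rad and linear speed of each of wide_tip_a, wide_tip_b, slim_tip below 0.03 m/s and x of wide_tip_b_hub in the frame of rack between 0.024 and 0.078 m and y of wide_tip_b_hub in the frame of rack between 0.0365 and 0.0485 m and z of wide_tip_b_hub in the frame of rack between 0.092 and 0.128 m and x of slim_tip_hub in the frame of rack between 0.058 and 0.082 m and y of slim_tip_hub in the frame of rack between -0.0485 and -0.0365 m and z of slim_tip_hub in the frame of rack between 0.088 and 0.112 m); the robot touches nothing.
It fails at once if the bite block is shifted by more than 25 mm or tipped over (distance of bite_block from where it was at the start of the episode above 0.025 m or angle between bite_block's own z axis and vertical above 0.5 rad).
It fails at once if the resin model is shifted by more than 25 mm or tipped over (distance of model from where it was at the start of the episode above 0.025 m or angle between model's own z axis and vertical above 0.5 rad).
It fails at once if the retainer case is shifted by more than 25 mm or tipped over (distance of retainer_case from where it was at the start of the episode above 0.025 m or angle between retainer_case's own z axis and vertical above 0.5 rad).
It fails at once if the glass beaker is shifted by more than 25 mm or tipped over (distance of beaker from where it was at the start of the episode above 0.025 m or angle between beaker's own z axis and vertical above 0.5 rad).
It fails at once if the paste jar is shifted by more than 25 mm or tipped over (distance of paste_jar from where it was at the start of the episode above 0.025 m or angle between paste_jar's own z axis and vertical above 0.5 rad).
It also fails if it takes over 72 s, if anything falls off the work surface, if the arm or the gripper's body presses on something with over 40 N, if the wrist force passes 120 N, or if a joint passes its speed limit or range.

ROBOT

A 7-joint arm with a two-finger parallel gripper is mounted at the origin on the work surface. World frame = base frame: x ahead of the robot, y to its left, z up, the work surface at z = 0. Lengths are in m, angles in rad, forces in N, time in s.
With the tool pointing down it reaches from about 0.35 to 0.9 m from the base axis. Payload 8.1 kg.
Tool frame: the origin (TCP) lies on the centre line of the jaws, within the pads' length; the fingertips stand 17 mm ahead of it and the grasp point (between the pads) lies 2 mm behind it; z points along the fingers, y is the direction in which the jaws open and shut (so a half turn about z gives the same grasp; the last joint's range is limited). The gripper opens to 92 mm and grips with 3 to 60 N. Pads are 19 mm wide; open, the fingers measure 130 mm over their backs; the gripper's body (75 mm by 190 mm) begins 47 mm behind the grasp point.
Start: joints at [-1.276, 0.434, 0.025, 1.573, -0.012, 1.134, -0.075], TCP at [0.242, 0.576, 0.244] pointing down, gripper open.
Joint ranges: [-2.62, 2.62], [-0.44, 2.09], [-1.27, 1.32], [0.08, 2.57], [-1.32, 4.46], [0.12, 2], [-2.74, 2.74]. Speed limits (rad/s): [2.22, 2.22, 3.01, 3.01, 3.14, 3.14, 3.14].

INTERFACE

Orientations are given as a rotation vector (axis times angle).
In Python, from cell import arm, imaging, job gives the robot as it stands.
- The arm moves only by the tool jog_arm, never from a script. Its argument "moves" is a list of rows, each an object with "fingers": the closure, from -1 (fully open) to 1 (shut); "xyz": the shift along the tool's x, y, z in cm, a list of three; "angular": the turn, a rotation vector about the tool's x, y, z in rad, a list of three. In form: [{"fingers": fingers, "xyz": [dx, dy, dz], "angular": [ax, ay, az]}, ...]. A call has 1 to 12 rows; each row is the pose to reach, as a shift and turn from the pose commanded when the call began, along the tool's axes at that moment; what a row does not reach only later rows make up. A row lasts 1/8 s, in which the tool goes at most 62.5 mm and 10.7 degrees, less where a joint would pass 70% of its speed; a pose out of reach is approached as far as the arm can. A call with a gripper value outside its range is refused whole. The fingers move at their own pace and stop on an object; "grip_force" is the grip in N (left out, the last holds). Time passes only in rows, so rows that repeat a pose let the fingers close. It gives the time, the measured TCP pose, the force and the opening at its end, in the units of the state.
- arm.observe(): the state, without advancing time (a new reading comes with each control period).
- imaging.get_image(name): name is "scene" or "top" or "wrist"; returns the picture (400x640x3 uint8, red, green, blue); there is no depth.
- imaging.camera_params(name): a dict with "fx", "fy", "cx", "cy" (pixels), "rvec" (rotation vector, rad) and "tvec" (3), from world to camera coordinates, as OpenCV has them; the wrist camera has in their place "hand_eye" (4x4, takes a point from camera to tool coordinates, whose origin is the TCP and whose axes are the flange's). Camera axes: x right, y down, z forward; pixel columns grow to the right and rows downward; lengths in m; the calibration is good to about 2 mm. The wrist camera is an equidistant fisheye: a pixel r from the principal point sees the ray r / f radians off the axis. A picture is of the moment at which its call begins: read the wrist's pose just before it. camera_params takes no time and is no camera call.
- job.sign_off(): hands the job in, once; it reports no verdict.
The state is a dict: "clock": time; "joints": joint angles; "dq": joint speeds; "joint_efforts": joint torques, N m; "position": TCP position; "ee_rot": TCP orientation; "force": force on the tool from outside, world axes, zero at the start; "ft_torque": the same for the moment, N m; "width": opening from 0.0 (shut) to 1.0 (fully open).
Only numpy, scipy, OpenCV 4.12 (cv2) and the standard library are available. Lean on these libraries where they do the work, as an engineer would, in place of code of your own. Each camera call takes 0.05 s, during which the arm holds its last target. There are 200 camera calls.

## Working session

There is one attempt and no reset: what is moved stays moved. The work goes in short steps, Python scripts to look and compute and a tool call to move; the robot and the scene stay as the last step left them, time stands still between calls to the robot, and variables do not carry over. Pictures are saved under pics/ and viewed, about 8 in all and at most 12, crops included, and the job is handed in when it is done.

Besides the shell and the picture viewer there is one more tool, called after ">>>" as name([rows], argument=value, ...), one row to a line, values as JSON. jog_arm: Moves the arm, as the interface text tells. Its arguments: {"type":"object","properties":{"moves":{"type":"array"},"grip_force":{"type":"number"}},"required":["moves"]}

```bash
ls; mkdir -p pics
python3 - <<'E'
from cell import arm,imaging,job
import cv2,numpy as np
for n in("top","scene"):
    im=imaging.get_image(n);cv2.imwrite(f"pics/{n}0.png",im[:,:,::-1])
    p=imaging.camera_params(n);print(n,p)
print(imaging.camera_params("wrist"));print(arm.observe())
E
```

```text
pics
top {'fx': 473.8143593533254, 'fy': 473.8143593533254, 'cx': 318.69742596216196, 'cy': 206.091363354589, 'rvec': array([ 2.12161968, -2.09819882,  0.21869494]), 'tvec': array([-0.04537077,  0.51346391,  1.18520311])}
scene {'fx': 361.2772643868328, 'fy': 361.2772643868328, 'cx': 324.65242131857485, 'cy': 199.00507463908687, 'rvec': array([ 1.41417569,  2.07330813, -0.89413202]), 'tvec': array([ 0.18349291, -0.23439203,  1.28852566])}
{'fx': 309.70691628693146, 'fy': 309.70691628693146, 'cx': 319.507830582378, 'cy': 201.9258496523712, 'hand_eye': array([[-3.01081878e-04, -9.60448552e-01, -2.78457335e-01,
         7.56171079e-02],
       [ 9.99999897e-01, -1.94894908e-04, -4.09022497e-04,
        -2.41601217e-04],
       [ 3.38575148e-04, -2.78457430e-01,  9.60448512e-01,
        -1.40884592e-01],
       [ 0.00000000e+00,  0.00000000e+00,  0.00000000e+00,
         1.00000000e+00]])}
{'clock': 0.1, 'joints': array([-1.27560243,  0.43512824,  0.0249849 ,  1.5740117 , -0.01154736,
        1.13400874, -0.07510679]), 'dq': array([ 0.00209609, -0.00170703, -0.00078697, -0.00289981,  0.00074627,
        0.0010275 , -0.00104573]), 'joint_efforts': array([ 3.55811244e-03, -6.69131470e+01,  9.88052264e-01, -3.15144467e+01,
       -6.05482981e-02,  3.74485727e-02,  6.92356934e-05]), 'position': array([0.24201438, 0.5757641 , 0.243037  ]), 'ee_rot': array([-6.20820379e-01, -3.07953763e+00,  2.21341021e-03]), 'force': array([ 0.43255484,  0.12107537, -0.35667413]), 'ft_torque': array([-0.0131649 , -0.02550142, -0.06405778]), 'width': 0.999923818163216}
```

View pics/top0.png

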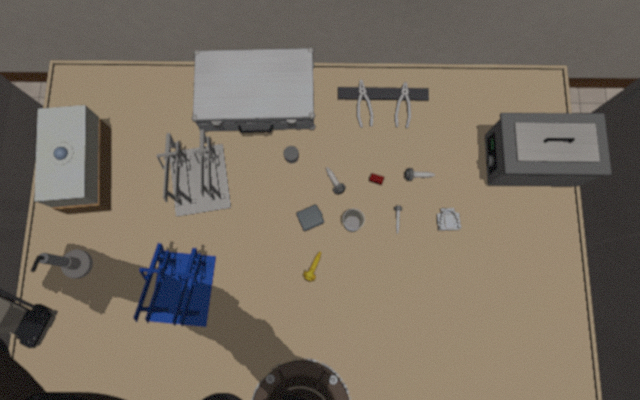

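View pics/scene0.png

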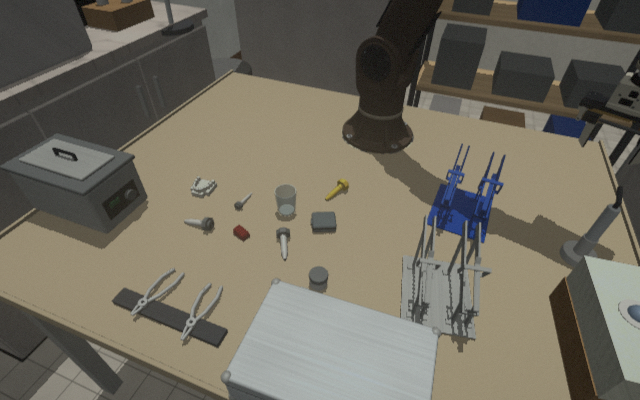

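The top view shows the wide tips near (335,181) and (418,175), the slim tip near (398,217), and the grey rack near (198,180). The yellow and blue look-alikes are at (313,266) and (178,288). I'll zoom in next.

```bash
cat > h.py <<'E'
import numpy as np,cv2
from scipy.spatial.transform import Rotation as R
from cell import arm,imaging,job
def ray(n,uv):
    p=imaging.camera_params(n);M=R.from_rotvec(p['rvec']).as_matrix()
    d=M.T@np.array([(uv[0]-p['cx'])/p['fx'],(uv[1]-p['cy'])/p['fy'],1]);return -M.T@p['tvec'],d
def on(n,uv,z):
    o,d=ray(n,uv);return o+d*(z-o[2])/d[2]
def proj(n,X):
    p=imaging.camera_params(n);M=R.from_rotvec(p['rvec']).as_matrix()
    c=np.atleast_2d(X)@M.T+p['tvec'];return c[:,:2]/c[:,2:]*p['fx']+[p['cx'],p['cy']]
def wray(uv,st):
    p=imaging.camera_params('wrist');d=np.array([uv[0]-p['cx'],uv[1]-p['cy']]);r=np.hypot(*d);t=r/p['fx']
    c=np.r_[d/max(r,1e-9)*np.sin(t),np.cos(t)];H=p['hand_eye'];T=R.from_rotvec(st['ee_rot']).as_matrix()
    return st['position']+T@H[:3,3],T@H[:3,:3]@c
def won(uv,st,z):
    o,d=wray(uv,st);return o+d*(z-o[2])/d[2]
def wproj(X,st):
    p=imaging.camera_params('wrist');H=p['hand_eye'];T=R.from_rotvec(st['ee_rot']).as_matrix()
    c=H[:3,:3].T@(T.T@(np.array(X)-st['position'])-H[:3,3]);t=np.arctan2(np.hypot(c[0],c[1]),c[2])
    return np.array([p['cx'],p['cy']])+p['fx']*t*c[:2]/np.hypot(c[0],c[1])
E
python3 - <<'E'
from h import *
im=cv2.imread('pics/top0.png')
a=cv2.resize(im[120:225,150:240],None,fx=5.5,fy=5.5,interpolation=cv2.INTER_CUBIC)[:578]
b=cv2.resize(im[140:240,290:470],None,fx=4.4,fy=4.4,interpolation=cv2.INTER_CUBIC)
cv2.imwrite('pics/b.png',b);cv2.imwrite('pics/a.png',a);
for uv in[(334,180),(418,175),(398,217),(291,154),(352,220),(200,180)]:print(uv,on('top',uv,.015).round(3))
E
```

```text
(334, 180) [ 0.595 -0.08   0.015]
(418, 175) [ 0.612 -0.31   0.015]
(398, 217) [ 0.495 -0.253  0.015]
(291, 154) [0.669 0.039 0.015]
(352, 220) [ 0.485 -0.129  0.015]
(200, 180) [0.592 0.286 0.015]
```

View pics/a.png

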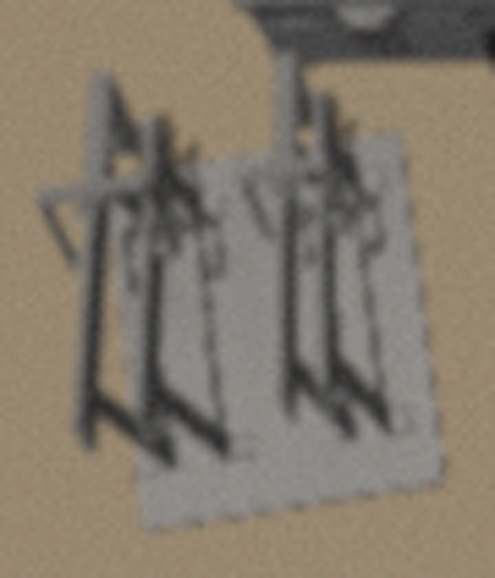

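View pics/b.png

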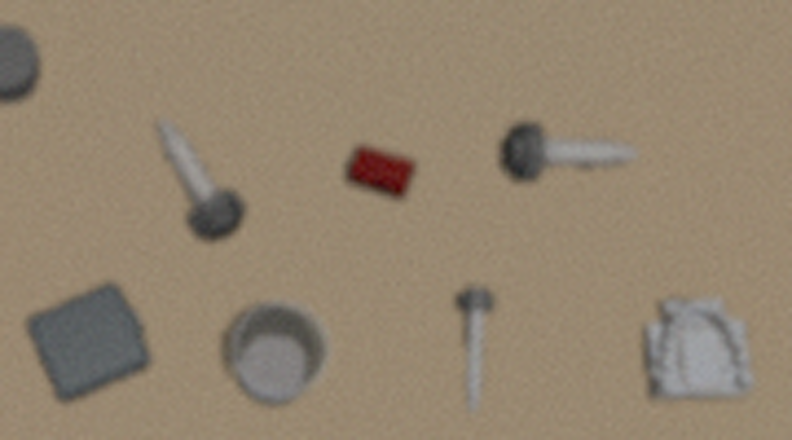

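The close-ups show the rack's plate corners. The slim lane is on the right, and the stop end points away from the robot (image top). The tips' hubs are the dark ends. I'll measure from the colours and plan a look at the rack.

```bash
cat >> h.py <<'E'
def frame(z,x):
    z=np.array(z,float);z/=np.linalg.norm(z);x=np.array(x,float);x=x-z*(x@z);x/=np.linalg.norm(x)
    return np.c_[x,np.cross(z,x),z]
def plan(pos,F,ref=None):
    st=arm.observe() if ref is None else ref;T=R.from_rotvec(st['ee_rot']).as_matrix()
    s=T.T@(np.array(pos)-st['position'])*100;a=R.from_matrix(T.T@F).as_rotvec()
    print('xyz',s.round(2).tolist(),'ang',a.round(3).tolist(),'rows>=',max(np.linalg.norm(s)/6.25,np.degrees(np.linalg.norm(a))/10.7).round(1))
E
python3 - <<'E'
from h import *
im=cv2.imread('pics/top0.png').astype(int)
# rack plate corners (crop a: scale 5.5, offset 150,120)
c=[on('top',(150+u/5.5,120+v/5.5),.003) for u,v in[(145,527),(442,485),(402,135)]]
print(np.round(c,4)); e=c[2]-c[1];f=c[0]-c[1];print(np.linalg.norm(e),np.linalg.norm(f),np.degrees(np.arctan2(e[1],e[0])),np.degrees(np.arctan2(f[1],f[0])))
# tips (crop b: 4.4, offset 290,140): hub, spout
for n,h,s,zh,zs in[('W1',(216,212),(163,125),.018,.005),('W2',(523,153),(634,154),.018,.005),('S',(474,302),(473,407),.011,.003)]:
    H=on('top',(290+h[0]/4.4,140+h[1]/4.4),zh);S=on('top',(290+s[0]/4.4,140+s[1]/4.4),zs);d=H-S
    print(n,H.round(4),S.round(4),np.linalg.norm(d[:2]).round(4),np.degrees(np.arctan2(d[1],d[0])).round(1))
plan([.45,.25,.36],frame([0,0,-1],[-1,0,0]))
E
```

```text
[[0.4935 0.3465 0.003 ]
 [0.5163 0.201  0.003 ]
 [0.6982 0.2305 0.003 ]]
0.18424629390687103 0.1473161709572606 9.212436255491381 98.88932102598197
W1 [ 0.5718 -0.0943  0.018 ] [ 0.6312 -0.0614  0.005 ] 0.0678 -151.0
W2 [ 0.6116 -0.2847  0.018 ] [ 0.6154 -0.3567  0.005 ] 0.0721 93.0
S [ 0.5183 -0.2533  0.011 ] [ 0.4544 -0.2524  0.003 ] 0.064 -0.7
xyz [-31.8, -21.99, -11.66] ang [-0.001, -0.0, -0.398] rows>= 6.5
```

>>> jog_arm([
  {"fingers":-1,"xyz":[-31.8,-22,-11.7],"angular":[0,0,-0.398]},
  {"fingers":-1,"xyz":[-31.8,-22,-11.7],"angular":[0,0,-0.398]},
  {"fingers":-1,"xyz":[-31.8,-22,-11.7],"angular":[0,0,-0.398]},
  {"fingers":-1,"xyz":[-31.8,-22,-11.7],"angular":[0,0,-0.398]},
  {"fingers":-1,"xyz":[-31.8,-22,-11.7],"angular":[0,0,-0.398]},
  {"fingers":-1,"xyz":[-31.8,-22,-11.7],"angular":[0,0,-0.398]},
  {"fingers":-1,"xyz":[-31.8,-22,-11.7],"angular":[0,0,-0.398]},
  {"fingers":-1,"xyz":[-31.8,-22,-11.7],"angular":[0,0,-0.398]},
])

```text
clock: 1.1
position: [0.4515, 0.2478, 0.3613]
ee_rot: [0.007, 3.14, -0.0]
force: [-0.2, -0.3, -0.2]
width: 0.996
```

Run:
```python
from h import *
st=arm.observe();im=imaging.get_image('wrist')
print(st['joints'].round(4).tolist(),st['position'].round(4),st['ee_rot'].round(4),st['dq'].round(3))
np.save('st1.npy',st,allow_pickle=True)
cv2.imwrite('pics/w1.png',im[:,:,::-1])
C=np.array([.5959,.2885,0]);a=np.radians(9.1);X=np.array([np.cos(a),np.sin(a),0]);Y=np.array([-X[1],X[0],0]);Z=np.array([0,0,1.])
for y in(.0425,-.0425):
    m=C+Y*y; 
    # stop x: unknown; print proj of plate corners
for sx,sy in[(-1,1),(-1,-1),(1,-1),(1,1)]:print(wproj(C+X*sx*.0925+Y*sy*.075+Z*.003,st).round(1))
b=im[:,:,::-1];c=b[60:400,150:560];cv2.imwrite('pics/w1c.png',cv2.resize(c,None,fx=1.75,fy=1.75,interpolation=cv2.INTER_CUBIC))
```

```text
[-0.7006, 0.1717, 0.1132, 1.6535, -0.0192, 1.3166, 0.9819] [0.4515 0.2478 0.3613] [ 7.5000e-03  3.1404e+00 -1.0000e-04] [-0.038  0.014 -0.058  0.018 -0.018 -0.011 -0.029]
[379.6 185.4]
[291.3 199.5]
[310.4 292.3]
[388.8 280.1]
```

View pics/w1.png

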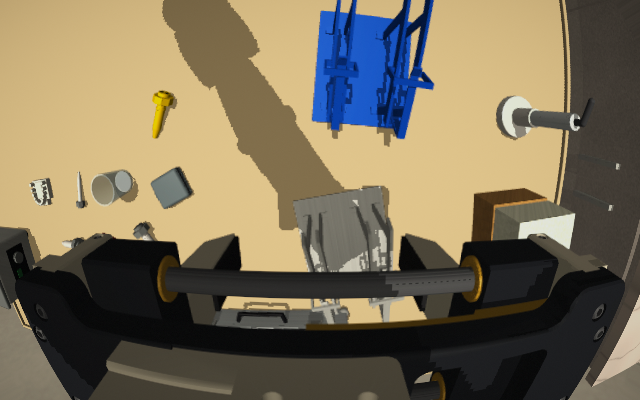

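The wrist view shows the rack plate's near corners at about (294,200) and (383,186), within a few pixels of the prediction, with the gripper hiding the rest. Next I'll fit a simple arm model so I can check that a tilted delivery is feasible.

```bash
cat > kin.py <<'E'
import numpy as np,itertools
from scipy.spatial.transform import Rotation as R
from scipy.optimize import least_squares
lo=np.array([-2.62,-.44,-1.27,.08,-1.32,.12,-2.74]);hi=np.array([2.62,2.09,1.32,2.57,4.46,2,2.74])
def fk(q,p,s):
    sh,L1,L2,L3,o1,o7,y1,y2,y3=p;T=np.eye(3);x=np.array([0,0,sh])
    for ax,a,t in[('z',s[0]*q[0]+o1,0),('y',q[1],0),('z',s[1]*q[2],(0,y1,L1)),('y',q[3],0),('z',s[2]*q[4],(0,y2,L2)),('y',q[5],0),('z',s[3]*q[6]+o7,(0,0,L3))]:
        T=T@R.from_euler(ax,a).as_matrix()
        if t: x=x+T@np.array([t[0],t[1],t[2]])
    return x,T
def ik(pos,F,p,s,q0,n=40,free=None):
    rng=np.random.default_rng(0);out=[]
    def f(q):
        x,T=fk(q,p,s);return np.r_[(x-pos)*10,R.from_matrix(F.T@T).as_rotvec()*2]
    for i in range(n):
        g=q0 if i==0 else rng.uniform(lo,hi)
        r=least_squares(f,np.clip(g,lo+.01,hi-.01),bounds=(lo,hi),max_nfev=60);
        if r.cost<1e-5: out.append(r.x)
    return out
E
cat > fit.py <<'E'
from kin import *
def fit(D):
    best=None
    for s in itertools.product([1,-1],repeat=4):
      for o1 in(0,np.pi/2,np.pi,-np.pi/2):
       for o7 in (0,np.pi/2,np.pi,-np.pi/2):
        def f(p):
            o=[]
            for q,x,r in D:
                X,T=fk(q,p,s);o+=[(X-x)*10,R.from_matrix(R.from_rotvec(r).as_matrix().T@T).as_rotvec()]
            return np.r_[np.concatenate(o),(p-p0)*1e-3]
        p0=np.array([.3,.55,.44,.37,o1,o7,0,0,0]);r=least_squares(f,p0,max_nfev=30)
        if best is None or r.cost<best[0]:best=(r.cost,r.x,s)
    return best
if __name__=='__main__':
    D=[([-1.2756,.43513,.02498,1.57401,-.01155,1.13401,-.07511],[.24201,.57576,.24304],[-.62082,-3.07954,.0022]),
     ([-.7006,.1717,.1132,1.6535,-.0192,1.3166,.9819],[.4515,.2478,.3613],[.0075,3.1404,-.0001])]
    b=fit(D);print(b[0],b[1].round(4).tolist(),b[2])
E
python3 fit.py
```

```text
6.6998015038109535e-09 [0.2993, 0.5466, 0.4343, 0.3675, -0.0034, 1.5675, 0.0136, -0.0647, 0.0] (-1, -1, -1, -1)
```

```bash
cat >> h.py <<'E'
C=np.array([.5959,.2885,0]);yaw=np.radians(9.1);X=np.array([np.cos(yaw),np.sin(yaw),0]);Y=np.array([-X[1],X[0],0]);Z=np.array([0,0,1.])
c25,s25=np.cos(np.radians(25)),np.sin(np.radians(25))
S=c25*X-s25*Z; N=s25*X+c25*Z   # downhill, normal
def lane(y,s,n=0): return C+Y*y+X*.0815+Z*.088-S*s+N*n
E
python3 - <<'E'
from h import *; from kin import *
p=[0.2993,0.5466,0.4343,0.3675,-0.0034,1.5675,0.0136,-0.0647,0.0]
q0=arm.observe()['joints']
for y in(.0425,-.0425):
  for sg in(1,-1):
    for nm,yw in(('0',0),('-45',-45),('+45',45)):
      Q=R.from_rotvec(N*np.radians(yw)).as_matrix()
      F=frame(Q@S,N*sg);pos=lane(y,155,11) if 0 else lane(y,.155,.013)-0.002*(Q@S)
      for s in((-1,-1,-1,-1),):
        o=ik(pos,F,p,s,q0,25);o=sorted({tuple(np.round(a,1)) for a in o})
        print(y,sg,nm,len(o),[list(map(float,a)) for a in o[:4]])
E
```

```text
0.0425 1 0 6 [[-1.7, 0.9, 1.3, 2.5, 3.3, 0.7, 0.5], [-1.7, 0.9, 1.3, 2.5, 3.3, 0.7, 0.6], [-1.6, 0.7, 1.1, 2.5, 3.1, 0.7, 0.8], [-1.6, 0.8, 1.2, 2.5, 3.2, 0.7, 0.8]]
0.0425 1 -45 5 [[-1.8, 1.1, 0.9, 1.9, 0.6, 0.8, 2.7], [-1.7, 1.0, 0.8, 1.9, 0.8, 0.9, 2.6], [-1.6, 1.0, 0.7, 2.0, 0.9, 0.9, 2.5], [-1.5, 0.9, 0.5, 2.0, 1.0, 1.1, 2.4]]
0.0425 1 +45 5 [[-0.6, 0.8, 0.8, 2.3, 4.2, 1.7, 0.8], [-0.4, 0.7, 0.5, 2.3, 4.2, 1.5, 0.9], [-0.3, 0.7, 0.5, 2.3, 4.2, 1.5, 1.0], [-0.2, 0.7, 0.4, 2.3, 4.2, 1.4, 1.0]]
0.0425 -1 0 7 [[-1.7, 0.9, 1.3, 2.5, 3.3, 0.7, -2.6], [-1.3, 0.6, 0.7, 2.5, 2.8, 0.9, -2.0], [-1.1, 0.6, 0.5, 2.5, 2.7, 0.9, -1.8], [-1.1, 0.6, 0.5, 2.6, 2.7, 1.0, -1.8]]
0.0425 -1 -45 10 [[-1.8, 1.2, 1.0, 1.9, 0.5, 0.7, -0.3], [-1.7, 1.0, 0.8, 1.9, 0.8, 0.9, -0.6], [-1.7, 1.1, 0.9, 1.9, 0.7, 0.8, -0.5], [-1.4, 0.9, 0.4, 2.0, 1.1, 1.1, -0.8]]
0.0425 -1 +45 7 [[-0.9, 1.1, 1.2, 2.3, 4.1, 2.0, -2.6], [0.0, 0.7, 0.0, 2.3, 4.2, 1.2, -2.0], [-0.0, 0.7, 0.1, 2.3, 4.2, 1.3, -2.0], [0.6, 1.0, -0.8, 2.4, 4.0, 0.7, -1.5]]
-0.0425 1 0 2 [[-1.4, 0.8, 1.3, 2.6, 3.4, 0.9, 0.6], [-1.4, 0.8, 1.3, 2.6, 3.5, 0.9, 0.6]]
-0.0425 1 -45 4 [[-1.8, 1.2, 1.1, 2.1, 0.6, 0.5, 2.7], [-1.7, 1.1, 0.9, 2.1, 0.9, 0.6, 2.5], [-1.4, 0.9, 0.5, 2.2, 1.2, 0.9, 2.2], [-0.8, 0.8, -0.3, 2.2, 1.4, 1.5, 2.1]]
-0.0425 1 +45 7 [[-0.4, 0.8, 0.8, 2.3, 4.3, 1.7, 0.9], [-0.4, 0.9, 0.8, 2.3, 4.3, 1.8, 0.9], [-0.4, 0.9, 0.9, 2.3, 4.3, 1.8, 0.8], [-0.1, 0.7, 0.4, 2.3, 4.4, 1.5, 1.0]]
-0.0425 -1 0 2 [[-1.4, 0.8, 1.3, 2.6, 3.4, 0.9, -2.5], [-1.4, 0.8, 1.3, 2.6, 3.5, 0.9, -2.5]]
-0.0425 -1 -45 11 [[-1.8, 1.3, 1.1, 2.1, 0.5, 0.5, -0.3], [-1.8, 1.4, 1.2, 2.0, 0.0, 0.5, 0.1], [-1.8, 1.4, 1.2, 2.0, 0.2, 0.5, -0.1], [-1.8, 1.4, 1.3, 2.0, -0.0, 0.5, 0.1]]
-0.0425 -1 +45 5 [[-0.2, 0.7, 0.5, 2.3, 4.4, 1.5, -2.2], [-0.2, 0.8, 0.6, 2.3, 4.4, 1.6, -2.2], [1.0, 1.3, -1.1, 2.3, 4.0, 0.3, -1.1], [1.1, 1.5, -1.2, 2.4, 3.3, 0.3, -0.3]]
```

>>> jog_arm([
  {"fingers":-1,"xyz":[-25,5,0],"angular":[0,0,0]},
  {"fingers":-1,"xyz":[-25,5,0],"angular":[0,0,0]},
  {"fingers":-1,"xyz":[-25,5,0],"angular":[0,0,0]},
  {"fingers":-1,"xyz":[-25,5,0],"angular":[0,0,0]},
  {"fingers":-1,"xyz":[-25,5,0],"angular":[0,0,0]},
  {"fingers":-1,"xyz":[-25,5,0],"angular":[0,0,0]},
])

```text
clock: 1.9
position: [0.6993, 0.3017, 0.359]
ee_rot: [0.003, -3.139, 0.0]
force: [0.7, 0.1, -0.1]
width: 0.997
```

Run:
```python
from h import *
st=arm.observe();im=imaging.get_image('wrist')
print(st['joints'].round(4).tolist(),st['position'].round(4),st['ee_rot'].round(4),st['dq'].round(3))
np.save('st2.npy',st,allow_pickle=True)
for sx,sy in[(-1,1),(-1,-1),(1,-1),(1,1)]:print(wproj(C+X*sx*.0925+Y*sy*.075+Z*.003,st).round(1))
for y in(.0425,-.0425):
  for s in(.18,.132,0): print(y,s,wproj(lane(y,s),st).round(1))
b=im[:,:,::-1];cv2.imwrite('pics/w2.png',b);c=b[40:260,200:440];cv2.imwrite('pics/w2c.png',cv2.resize(c,None,fx=2.7,fy=2.7,interpolation=cv2.INTER_CUBIC))
```

```text
[-0.5588, 0.6402, 0.1788, 0.9586, -0.1073, 1.553, 1.1598] [0.6993 0.3017 0.359 ] [ 2.600e-03 -3.139e+00  3.000e-04] [-0.006 -0.058  0.003  0.027  0.001 -0.001  0.001]
[349.   35.9]
[256.1  51.3]
[275.1 162. ]
[366.4 147.8]
0.0425 0.18 [334.6  13. ]
0.0425 0.132 [340.   53.5]
0.0425 0 [350.9 149.8]
-0.0425 0.18 [257.2  26.3]
-0.0425 0.132 [266.1  65.8]
-0.0425 0 [288.2 159.6]
```

View pics/w2c.png

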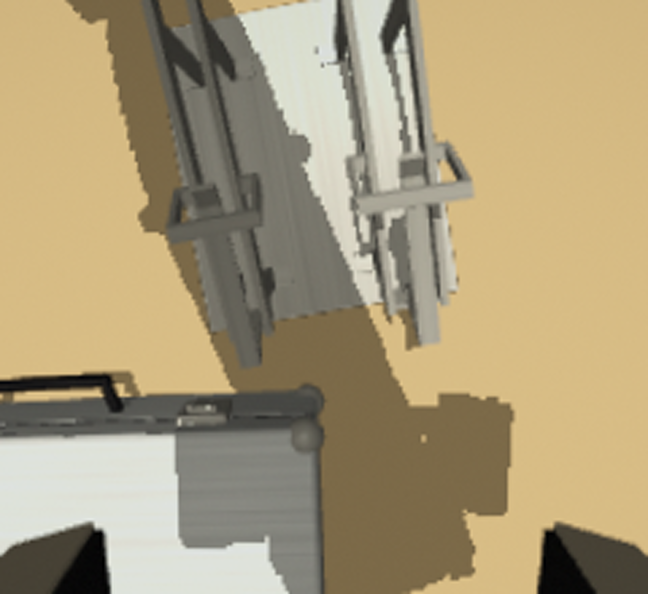

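The slim lane is on the left of the crop and the wide lane on the right. The arches are at crop rows 200-240, and the stop ends point down the image. Next I'll read scan lines across the rails.

Run:
```python
from h import *
im=cv2.imread('pics/w2.png');g=cv2.cvtColor(im,cv2.COLOR_BGR2GRAY)
for v in(60,72,84,96):
    print(v,'S',list(map(int,g[v,248:300])));print('   W',list(map(int,g[v,318:366])))
st=np.load('st2.npy',allow_pickle=True).item()
for v in (60,72,84,96):
  for y,e in((-.0425,.007),(.0425,.0115)):
    s=np.linspace(0,.18,181);
    for o in(-e-.004,-e,e,e+.004):
        P=np.array([wproj(lane(y+o,a),st) for a in s]);i=np.argsort(P[:,1]);print(v,y,round(o,4),np.interp(v,P[i,1],P[i,0]).round(1),end=' | ')
  print()
top=cv2.imread('pics/top0.png');print(proj('top',[[0,0,0],[0,0,.1]]))
```

```text
60 S [103, 103, 104, 103, 104, 104, 104, 103, 101, 95, 92, 92, 89, 47, 49, 50, 50, 49, 49, 49, 50, 49, 51, 69, 103, 104, 94, 92, 84, 62, 49, 50, 51, 50, 49, 49, 48, 88, 111, 117, 117, 116, 114, 113, 116, 117, 117, 118, 194, 219, 218, 219]
   W [220, 220, 220, 220, 221, 220, 169, 51, 53, 87, 174, 92, 146, 158, 160, 192, 220, 220, 219, 218, 219, 219, 219, 208, 163, 103, 105, 117, 181, 216, 219, 217, 196, 135, 54, 95, 159, 160, 159, 183, 187, 186, 186, 186, 186, 186, 186, 186]
72 S [105, 105, 104, 105, 104, 105, 104, 104, 105, 105, 104, 105, 95, 93, 93, 82, 59, 53, 76, 118, 121, 121, 108, 94, 97, 94, 84, 92, 103, 93, 93, 79, 57, 72, 103, 116, 115, 119, 118, 119, 118, 118, 117, 117, 116, 115, 116, 118, 118, 117, 121, 119]
   W [219, 220, 220, 220, 220, 220, 220, 221, 209, 121, 122, 119, 88, 94, 135, 160, 168, 197, 218, 220, 219, 218, 218, 219, 220, 220, 219, 198, 144, 117, 178, 219, 218, 210, 154, 70, 68, 139, 160, 161, 171, 187, 187, 187, 188, 187, 187, 187]
84 S [105, 104, 105, 106, 105, 105, 106, 105, 105, 105, 105, 105, 105, 105, 105, 107, 94, 94, 82, 61, 49, 78, 111, 118, 114, 116, 
[... 835 characters left out ...]
 165, 165, 166, 166, 167, 143, 85]
60 -0.0425 -0.011 254.9 | 60 -0.0425 -0.007 258.5 | 60 -0.0425 0.007 271.1 | 60 -0.0425 0.011 274.7 | 60 0.0425 -0.0155 327.1 | 60 0.0425 -0.0115 330.6 | 60 0.0425 0.0115 350.8 | 60 0.0425 0.0155 354.3 | 
72 -0.0425 -0.011 257.8 | 72 -0.0425 -0.007 261.4 | 72 -0.0425 0.007 273.7 | 72 -0.0425 0.011 277.3 | 72 0.0425 -0.0155 328.8 | 72 0.0425 -0.0115 332.3 | 72 0.0425 0.0115 352.1 | 72 0.0425 0.0155 355.5 | Traceback (most recent call last):
  File "<stdin>", line 10, in <module>
  File "h.py", line 19, in wproj
    p=imaging.camera_params('wrist');H=p['hand_eye'];T=R.from_rotvec(st['ee_rot']).as_matrix()
ValueError: time passes only in moves, steps and waits
```

The scan lines put the rails about 2.6 px (3 mm) further toward +y than the top estimate. I'll shift the rack estimate part of the way and check it again at delivery. Next: refit the kinematics and trace joint paths from pick to delivery.

```bash
sed -i 's/imaging.camera_params(\(n\|.wrist.\))/CP(\1)/; s/^def ray/_c={}\ndef CP(n):\n    if n not in _c:_c[n]=imaging.camera_params(n)\n    return _c[n]\ndef ray/' h.py
sed -i 's/C=np.array(\[.5959,.2885,0\])/C=np.array([.5956,.2905,0])/' h.py
cat > path.py <<'E'
from h import *; from kin import *
from scipy.spatial.transform import Slerp
import fit
D=[([-1.2756,.43513,.02498,1.57401,-.01155,1.13401,-.07511],[.24201,.57576,.24304],[-.62082,-3.07954,.0022]),
([-.7006,.1717,.1132,1.6535,-.0192,1.3166,.9819],[.4515,.2478,.3613],[.0075,3.1404,-.0001]),
([-0.5588,0.6402,0.1788,0.9586,-0.1073,1.553,1.1598],[0.6993,0.3017,0.359],[2.6e-3,-3.139,3e-4])]
def track(q,keys,n=8):
    w=np.array([1,1,1,1,1,1,1])*.02;worst=0;Q=[]
    for (p0,F0),(p1,F1) in zip(keys[:-1],keys[1:]):
        sl=Slerp([0,1],R.from_matrix([F0,F1]))
        for t in np.linspace(0,1,n+1)[1:]:
            pos=p0+(p1-p0)*t;F=sl(t).as_matrix()
            f=lambda v:np.r_[(fk(v,P,s)[0]-pos)*10,R.from_matrix(F.T@fk(v,P,s)[1]).as_rotvec()*2,(v-q)*w]
            r=least_squares(f,np.clip(q,lo+.001,hi-.001),bounds=(lo,hi),max_nfev=40);q=r.x;worst=max(worst,np.abs(r.fun[:6]).max())
        Q.append((q.round(2).tolist(),round(worst,3)))
    return Q
if __name__=='__main__':
  b=fit.fit(D);print(b[0],b[1].round(4).tolist(),b[2]);P,s=b[1],b[2]
  q0=arm.observe()['joints'];x0,T0=fk(q0,P,s)
  for nm,H,az in(('W1',[.5718,-.0943,.022],-151),('W2',[.6116,-.2847,.022],93)):
   for sg in(1,-1):
    for yw in(-45,-30,-70):
     u=np.array([np.cos(np.radians(az)),np.sin(np.radians(az)),0]);e=np.radians(10.6)
     uh=u*np.cos(e)+Z*np.sin(e);zz=u*np.sin(e)-Z*np.cos(e);Fp=frame(zz,uh*sg);Fd=frame([0,0,-1],u*sg)
     zd=R.from_rotvec(N*np.radians(yw)).as_matrix()@S;F2=frame(zd,N*sg);pd=lane(.0425,.155,.012)
     k=[(x0,T0),(np.array(H)+[0,0,.25],Fd),(np.array(H),Fp),(np.array(H)+[0,0,.3],Fp),(pd+[-.05,-.0,.12],F2),(pd,F2)]
     print(nm,sg,yw);[print('   ',*a) for a in track(q0,k)]
E
python3 path.py
```

```text
0.00028478069839424385 [3.4097, 0.581, 0.4254, 3.5144, -0.0287, 1.5422, -0.0589, 0.0228, 0.0] (-1, -1, -1, -1)
W1 1 -45
    [-0.03, 0.34, 0.15, 1.66, -0.05, 1.15, 2.2] 0.0
    [-0.26, 1.46, 0.29, 0.08, -0.23, 1.73, 1.84] 0.085
    [-0.28, 1.19, 1.16, 0.13, -1.04, 2.0, 1.95] 0.126
    [-2.49, 1.48, 1.32, 0.08, -1.12, 1.97, 2.09] 1.636
    [-2.46, 1.61, 1.32, 0.08, -1.13, 1.85, 2.09] 1.636
W1 1 -30
    [-0.03, 0.34, 0.15, 1.66, -0.05, 1.15, 2.2] 0.0
    [-0.26, 1.46, 0.29, 0.08, -0.23, 1.73, 1.84] 0.085
    [-0.28, 1.19, 1.16, 0.13, -1.04, 2.0, 1.95] 0.126
    [-2.62, 1.5, 1.32, 0.08, -1.13, 1.97, 2.09] 1.528
    [-2.62, 1.64, 1.32, 0.08, -1.14, 1.85, 2.07] 1.528
W1 1 -70
    [-0.03, 0.34, 0.15, 1.66, -0.05, 1.15, 2.2] 0.0
    [-0.26, 1.46, 0.29, 0.08, -0.23, 1.73, 1.84] 0.085
    [-0.28, 1.19, 1.16, 0.13, -1.04, 2.0, 1.95] 0.126
    [-2.11, 1.41, 1.32, 0.08, -1.11, 1.97, 2.18] 1.929
    [-2.09, 1.54, 1.32, 0.08, -1.12, 1.85, 2.19] 1.929
W1 -1 -45
    [-0.52, 0.47, 0.89, 1.68, -0.39, 1.18, -0.6] 0.001
    [-0.26, 1.5, 0.89, 0.08, -0.82, 1.72, -1.26] 0.084
    [-0.28, 1.19, 1.19, 0.13, 
[... 1663 characters left out ...]
7, -1.27, 1.33, 0.67, 1.61, 2.74] 0.46
    [2.62, 0.69, -1.06, 1.86, 0.41, 1.22, 2.74] 2.078
    [2.62, 0.41, -0.95, 2.57, 0.31, 0.54, 2.74] 2.096
W2 -1 -30
    [0.83, 0.67, -1.27, 1.48, 0.68, 1.48, 2.74] 0.088
    [1.15, 0.98, -1.27, 1.77, 1.02, 1.19, 2.74] 0.358
    [0.77, 0.67, -1.27, 1.33, 0.67, 1.61, 2.74] 0.46
    [2.62, 1.0, -1.27, 1.58, 0.67, 1.5, 2.74] 1.909
    [2.62, 0.76, -1.02, 2.14, 0.57, 0.9, 2.74] 1.912
W2 -1 -70
    [0.83, 0.67, -1.27, 1.48, 0.68, 1.48, 2.74] 0.088
    [1.15, 0.98, -1.27, 1.77, 1.02, 1.19, 2.74] 0.358
    [0.77, 0.67, -1.27, 1.33, 0.67, 1.61, 2.74] 0.46
    [1.1, -0.44, 0.83, 2.46, 0.19, 1.18, 2.74] 2.419
    [0.79, -0.44, 1.32, 2.57, 0.36, 0.94, 2.74] 2.419
```

>>> jog_arm([
  {"fingers":-1,"xyz":[12,-30,-6],"angular":[0.6,0.4,0]},
  {"fingers":-1,"xyz":[12,-30,-6],"angular":[0.6,0.4,0]},
  {"fingers":-1,"xyz":[12,-30,-6],"angular":[0.6,0.4,0]},
  {"fingers":-1,"xyz":[12,-30,-6],"angular":[0.6,0.4,0]},
  {"fingers":-1,"xyz":[12,-30,-6],"angular":[0.6,0.4,0]},
  {"fingers":-1,"xyz":[12,-30,-6],"angular":[0.6,0.4,0]},
])

```text
clock: 2.7
position: [0.5781, -0.0008, 0.4215]
ee_rot: [0.002, -2.621, 0.823]
force: [1.1, -0.8, 0.8]
width: 1.004
```

```bash
cat > log.py <<'E'
from h import *
import json
st=arm.observe();open('data.txt','a').write(json.dumps([list(map(float,st[k])) for k in('joints','position','ee_rot')])+'\n');print(st['joints'].round(3).tolist(),st['clock'])
E
python3 log.py
```

```text
[-0.64, 0.621, 0.59, 1.144, 0.24, 1.92, 1.54] 2.7
```

>>> jog_arm([
  {"fingers":-1,"xyz":[-4,-7,-2],"angular":[-0.9,-0.1,-0.5]},
  {"fingers":-1,"xyz":[-4,-7,-2],"angular":[-0.9,-0.1,-0.5]},
  {"fingers":-1,"xyz":[-4,-7,-2],"angular":[-0.9,-0.1,-0.5]},
  {"fingers":-1,"xyz":[-4,-7,-2],"angular":[-0.9,-0.1,-0.5]},
  {"fingers":-1,"xyz":[-4,-7,-2],"angular":[-0.9,-0.1,-0.5]},
  {"fingers":-1,"xyz":[-4,-7,-2],"angular":[-0.9,-0.1,-0.5]},
])

```text
clock: 3.45
position: [0.6226, -0.0481, 0.4618]
ee_rot: [0.369, -2.844, -0.272]
force: [0.9, -0.3, -1.8]
width: 1.0
```

```bash
python3 log.py
cat > fit.py <<'E'
from kin import *
import json
def fit(D,signs=None):
    best=None
    for s in signs or itertools.product([-1],[1,-1],[1,-1],[-1]):
        p0=np.array([.3,.55,.44,.37,0,np.pi/2,0,0,0,0,0])
        def f(p):
            o=[]
            for q,x,r in D:
                X,T=fk(q,p,s);o+=[(X-x)*10,R.from_matrix(R.from_rotvec(r).as_matrix().T@T).as_rotvec()]
            return np.r_[np.concatenate(o),(p-p0)*1e-2]
        r=least_squares(f,p0,max_nfev=60)
        if best is None or r.cost<best[0]:best=(r.cost,r.x,s,np.abs(r.fun).max(),r.fun)
    return best
D=[([-1.2756,.43513,.02498,1.57401,-.01155,1.13401,-.07511],[.24201,.57576,.24304],[-.62082,-3.07954,.0022]),
([-.7006,.1717,.1132,1.6535,-.0192,1.3166,.9819],[.4515,.2478,.3613],[.0075,3.1404,-.0001]),
([-0.5588,0.6402,0.1788,0.9586,-0.1073,1.553,1.1598],[0.6993,0.3017,0.359],[2.6e-3,-3.139,3e-4])]+[json.loads(l) for l in open('data.txt')]
if __name__=='__main__':
    b=fit(D);print(b[0],b[1].round(4).tolist(),b[2],b[3]);print(b[4][:-11].reshape(-1,6).round(3))
E
sed -i 's/sh,L1,L2,L3,o1,o7,y1,y2,y3=p/sh,L1,L2,L3,o1,o7,y1,y2,y3,x1,x2=p/; s/(0,y1,L1)/(x1,y1,L1)/; s/(0,y2,L2)/(x2,y2,L2)/; s/(0,0,L3)/(y3,0,L3)/' kin.py
python3 fit.py
```

```text
[0.229, 0.599, -0.376, 0.842, 0.029, 2.001, 1.723] 3.45
0.019729164143538258 [0.2661, 0.5469, 0.4309, 0.3421, -0.0303, 1.5423, -0.0332, 0.0004, -0.0025, 0.0025, -0.006] (-1, -1, -1, -1) 0.12482593056922231
[[ 0.013  0.008 -0.012  0.     0.     0.002]
 [ 0.002  0.039 -0.003  0.     0.     0.002]
 [-0.015 -0.058  0.03  -0.    -0.     0.002]
 [-0.123  0.029  0.014 -0.011  0.016 -0.006]
 [ 0.125  0.006 -0.029 -0.007 -0.007  0.   ]]
```

```bash
sed -i 's/y3,x1,x2=p/y3,x1,x2,a0,b0,y7,x6,y6=p/; s/(y3,0,L3)/(y3,y7,L3)/; s/,0),(.z.,s\[1\]/,(a0,b0,0)),("z",s[1]/; s/(.y.,q\[5\],0)/("y",q[5],(x6,y6,0))/' kin.py; sed -i 's/,0,0,0,0,0\])/]+[0]*10)/; s/:-11/:-16/' fit.py; grep -n "for ax" kin.py; python3 fit.py
```

```text
7:    for ax,a,t in[('z',s[0]*q[0]+o1,0),('y',q[1],(a0,b0,0)),("z",s[1]*q[2],(x1,y1,L1)),('y',q[3],0),('z',s[2]*q[4],(x2,y2,L2)),("y",q[5],(x6,y6,0)),('z',s[3]*q[6]+o7,(y3,y7,L3))]:
2.2308209967493663e-07 [0.2721, 0.5576, 0.4277, 0.3534, -0.0001, 1.5707, -0.0167, -0.0001, -0.0, 0.0001, 0.0, 0.0, -0.0364, -0.0, 0.0001, -0.0001] (-1, -1, -1, -1) 0.0003637987810854755
[[-0.  0.  0.  0.  0.  0.]
 [ 0. -0. -0.  0.  0. -0.]
 [-0.  0. -0.  0. -0.  0.]
 [-0. -0. -0. -0.  0.  0.]
 [ 0.  0.  0. -0. -0.  0.]]
```

The arm model now fits to sub-millimetre, so I'll trace the paths again with it.

```bash
sed -i '/^D=\[/,/^(\[-0.5588/d' path.py; sed -i 's/b=fit.fit(D);.*$/b=fit.fit(fit.D,[(-1,-1,-1,-1)]);P,s=b[1],b[2];np.save("P.npy",P)/' path.py; time python3 path.py
```

```text
W1 1 -45
    [0.4, 0.38, -0.45, 1.62, 0.18, 1.18, 1.99] 0.0
    [0.23, 0.72, -0.33, 1.74, 0.38, 0.92, 1.78] 0.0
    [0.27, 0.43, -0.39, 1.42, 0.23, 1.49, 1.94] 0.0
    [-0.82, 0.71, -0.65, 1.84, 1.27, 1.89, 2.38] 0.0
    [-0.8, 0.91, -0.58, 1.82, 1.38, 1.81, 2.26] 0.0
W1 1 -30
    [0.4, 0.38, -0.45, 1.62, 0.18, 1.18, 1.99] 0.0
    [0.23, 0.72, -0.33, 1.74, 0.38, 0.92, 1.78] 0.0
    [0.27, 0.43, -0.39, 1.42, 0.23, 1.49, 1.94] 0.0
    [-0.76, 0.58, -0.72, 2.05, 1.39, 1.69, 2.34] 0.0
    [-0.75, 0.81, -0.63, 2.05, 1.55, 1.65, 2.17] 0.0
W1 1 -70
    [0.4, 0.38, -0.45, 1.62, 0.18, 1.18, 1.99] 0.0
    [0.23, 0.72, -0.33, 1.74, 0.38, 0.92, 1.78] 0.0
    [0.27, 0.43, -0.39, 1.42, 0.23, 1.49, 1.94] 0.0
    [-1.07, 0.85, -0.17, 1.53, 1.0, 2.0, 2.53] 0.0
    [-1.02, 1.04, -0.15, 1.46, 1.04, 1.89, 2.46] 0.0
W1 -1 -45
    [-0.07, 0.34, 0.2, 1.66, -0.07, 1.15, -0.92] 0.0
    [-0.11, 0.7, 0.19, 1.77, -0.04, 0.84, -0.99] 0.0
    [-0.15, 0.4, 0.25, 1.46, 0.01, 1.45, -0.98] 0.0
    [-1.16, 0.61, -0.16, 1.87, 1.14, 1.62, -0.68] 0.0
    [-1.1, 0.82, -0.13, 1.85, 1.22, 1.5, -0.83] 0.0
W1 -1 -30
    [-0.0
[... 1541 characters left out ...]
6, -0.81, 1.84, 1.32, 2.0, -0.78] 0.564
    [-0.71, 0.96, -0.72, 1.82, 1.44, 1.92, -0.89] 0.564
W2 -1 -30
    [0.96, 0.78, -1.27, 1.41, 0.85, 1.5, 2.74] 0.323
    [1.05, 1.15, -1.27, 1.56, 1.04, 1.24, 2.74] 0.323
    [0.96, 0.78, -1.27, 1.25, 0.69, 1.6, 2.74] 0.564
    [-0.61, 0.67, -0.96, 2.03, 1.45, 1.85, -0.81] 0.564
    [-0.61, 0.89, -0.84, 2.04, 1.62, 1.81, -0.95] 0.564
W2 -1 -70
    [0.96, 0.78, -1.27, 1.41, 0.85, 1.5, 2.74] 0.323
    [1.05, 1.15, -1.27, 1.56, 1.04, 1.24, 2.74] 0.323
    [0.96, 0.78, -1.27, 1.25, 0.69, 1.6, 2.74] 0.564
    [-1.07, 0.85, -0.17, 1.53, 1.0, 2.0, -0.61] 0.564
    [-1.02, 1.04, -0.15, 1.46, 1.04, 1.89, -0.68] 0.564
real	0m21.415s
user	0m21.749s
sys	0m0.093s
```

Run:
```python
from h import *
a=np.radians(-151);u=np.array([np.cos(a),np.sin(a),0])
# hover so that camera (7.6cm toward u) looks at tip: tcp shifted back
plan(np.array([.5718,-.0943,.20])-u*.03,frame([0,0,-1],u))
```

```text
xyz [-2.88, -8.12, 25.05] ang [0.248, -0.206, -0.246] rows>= 4.2
```

>>> jog_arm([
  {"fingers":-1,"xyz":[-2.9,-8.1,25],"angular":[0.248,-0.206,-0.246]},
  {"fingers":-1,"xyz":[-2.9,-8.1,25],"angular":[0.248,-0.206,-0.246]},
  {"fingers":-1,"xyz":[-2.9,-8.1,25],"angular":[0.248,-0.206,-0.246]},
  {"fingers":-1,"xyz":[-2.9,-8.1,25],"angular":[0.248,-0.206,-0.246]},
  {"fingers":-1,"xyz":[-2.9,-8.1,25],"angular":[0.248,-0.206,-0.246]},
  {"fingers":-1,"xyz":[-2.9,-8.1,25],"angular":[0.248,-0.206,-0.246]},
])

```text
clock: 4.2
position: [0.5968, -0.0811, 0.1981]
ee_rot: [0.784, -3.036, 0.003]
force: [-0.2, 0.5, 0.1]
width: 1.003
```

Run:
```python
from h import *
st=arm.observe();im=imaging.get_image('wrist')
np.save('st3.npy',st,allow_pickle=True);print(st['position'],st['ee_rot'],st['dq'].round(3))
a=np.radians(-151);u=np.array([np.cos(a),np.sin(a),0]);H=np.array([.5718,-.0943,.018])
print('pred hub',wproj(H,st),'spout',wproj(H-u*.0708-[0,0,.013],st), 'TCP',wproj(st['position']+[1e-6,0,0],st))
b=im[:,:,::-1];cv2.imwrite('pics/w3.png',b)
```

```text
[ 0.59679934 -0.08110098  0.19810164] [ 7.83661178e-01 -3.03602804e+00  2.72115305e-03] [-0.005 -0.02  -0.017 -0.08  -0.011  0.032  0.005]
pred hub [319.92614343 161.02886375] spout [319.97085037 221.0085973 ] TCP [319.17170637 267.19178571]
```

View pics/w3.png

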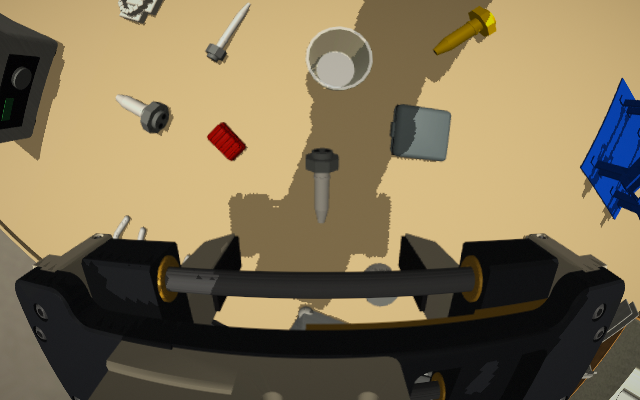

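The wrist view shows W1's flange at (322,163) and spout at (321,222), within 2 px of the top-camera prediction. W2's hub is at (156,117) and the slim hub at (216,50). I'll plan the grasp.

```bash
cat >> h.py <<'E'
def pick(hub_xy,az,el,hz,off,k,sg=1):
    a=np.radians(az);e=np.radians(el);u=np.array([np.cos(a),np.sin(a),0])
    uh=u*np.cos(e)+Z*np.sin(e);zz=u*np.sin(e)-Z*np.cos(e)
    return np.r_[hub_xy,hz]+uh*off-zz*(k-.002),frame(zz,uh*sg)
E
python3 - <<'E'
from h import *
st=np.load('st3.npy',allow_pickle=True).item()
im=cv2.imread('pics/w3.png')
print('W1 hub/spout',won((322,162),st,.020).round(4),won((321,222),st,.005).round(4))
print('W2 hub',won((155,117),st,.020).round(4),won((117,96),st,.005).round(4));print('S',won((216,50),st,.013).round(4),won((249,5),st,.003).round(4))
plan(*pick([.5720,-.0932],-151,10.6,.0178,.005,.0045))
E
```

```text
W1 hub/spout [ 0.5714 -0.0921  0.02  ] [ 0.6342 -0.0584  0.005 ]
W2 hub [ 0.613  -0.2829  0.02  ] [ 0.6161 -0.3563  0.005 ]
S [ 0.5174 -0.2521  0.013 ] [ 0.4546 -0.2485  0.003 ]
xyz [3.31, 0.22, 17.88] ang [-0.001, 0.182, -0.001] rows>= 2.9
```

>>> jog_arm([
  {"fingers":-1,"xyz":[3.3,0.2,10],"angular":[0,0.182,0]},
  {"fingers":-1,"xyz":[3.3,0.2,14.9],"angular":[0,0.182,0]},
  {"fingers":-1,"xyz":[3.3,0.2,17.5],"angular":[0,0.182,0]},
  {"fingers":-1,"xyz":[3.3,0.2,17.8],"angular":[0,0.182,0]},
  {"fingers":-1,"xyz":[3.3,0.2,17.8],"angular":[0,0.182,0]},
], grip_force=15)

```text
clock: 4.88
position: [0.5702, -0.0956, 0.0227]
ee_rot: [0.739, -2.87, 0.071]
force: [-0.4, 0.5, 0.6]
width: 0.999
```

Run:
```python
from h import *
st=arm.observe();print(st['position'],st['force'].round(1));plan(*pick([.5720,-.0932],-151,10.6,.0178,.005,.0045))
```

```text
[ 0.57018688 -0.09564262  0.02267972] [-0.4  0.5  0.6]
xyz [0.14, 0.13, 0.18] ang [-0.002, 0.002, -0.002] rows>= 0.0
```

>>> jog_arm([
  {"fingers":1,"xyz":[0.1,0.1,0.1],"angular":[0,0,0]},
  {"fingers":1,"xyz":[0.1,0.1,0.1],"angular":[0,0,0]},
  {"fingers":1,"xyz":[0.1,0.1,0.1],"angular":[0,0,0]},
  {"fingers":1,"xyz":[0.1,0.1,0.1],"angular":[0,0,0]},
])

```text
clock: 5.38
position: [0.5673, -0.096, 0.02]
ee_rot: [0.738, -2.868, 0.07]
force: [-0.2, 0.2, 0.4]
width: 0.613
```

>>> jog_arm([
  {"fingers":1,"xyz":[-0.1,0,0],"angular":[0,0,0]},
  {"fingers":1,"xyz":[-0.1,0,0],"angular":[0,0,0]},
  {"fingers":1,"xyz":[-0.1,0,0],"angular":[0,0,0]},
  {"fingers":1,"xyz":[-0.1,0,0],"angular":[0,0,0]},
  {"fingers":1,"xyz":[-0.1,0,0],"angular":[0,0,0]},
])

```text
clock: 6.0
position: [0.568, -0.0954, 0.0195]
ee_rot: [0.738, -2.867, 0.069]
force: [0.1, 0.8, -1.0]
width: 0.369
```

Run:
```python
from h import *
st=arm.observe();print(st['position'],st['force'].round(1),st['width']);plan(*pick([.5720,-.0932],-151,10.6,.0178,.005,.0045))
```

```text
[ 0.56803083 -0.09542794  0.01951685] [ 0.1  0.8 -1. ] 0.36873283430436704
xyz [0.02, 0.0, -0.16] ang [-0.0, -0.001, -0.002] rows>= 0.0
```

Gripped at 33.9 mm, which matches the 34 mm flats. Lifting.

>>> jog_arm([
  {"fingers":1,"xyz":[2,0,-6],"angular":[0,0,0]},
  {"fingers":1,"xyz":[4,0,-12],"angular":[0,0,0]},
  {"fingers":1,"xyz":[5,0,-18],"angular":[0,0,0]},
  {"fingers":1,"xyz":[5,0,-24],"angular":[0,0,0]},
  {"fingers":1,"xyz":[5,0,-28],"angular":[0,0,0]},
])

```text
clock: 6.62
position: [0.5708, -0.0938, 0.3073]
ee_rot: [0.739, -2.871, 0.071]
force: [0.7, -0.3, -1.3]
width: 0.366
```

```bash
cat > deliver.py <<'E'
from h import *; from kin import *
import sys
y,s,yw,off,k=map(float,sys.argv[1:6]); sg=int(sys.argv[6]) if len(sys.argv)>6 else 1
zd=R.from_rotvec(N*np.radians(yw)).as_matrix()@S;F2=frame(zd,N*sg)
def T(n,dx=0,up=0): return lane(y,s,n+.006+off)-zd*k+[dx,0,up]
print('via');plan(np.array([.47,.13,.36]),F2)
for n in(.1,.03,.0015):print('n',n);plan(T(n),F2)
st=arm.observe();print(st['position'],st['width'])
E
python3 deliver.py .0425 .155 -45 .005 .001
python3 - <<'E'
import sys; sys.path.insert(0,'.')
import numpy as np
import path
from h import *
path.P=np.load('P.npy');path.s=(-1,-1,-1,-1)
st=arm.observe();q=st['joints'];zd=R.from_rotvec(N*np.radians(-45)).as_matrix()@S;F=frame(zd,N)
F0=R.from_rotvec(st['ee_rot']).as_matrix()
print(q.round(2));[print(a) for a in path.track(q,[(st['position'],F0),(np.array([.47,.13,.36]),F),(lane(.0425,.155,.111),F),(lane(.0425,.155,.012),F)])]
E
```

```text
via
xyz [-0.98, 24.45, -5.6] ang [1.277, 0.948, -1.769] rows>= 12.7
n 0.1
xyz [-21.59, 36.96, 1.3] ang [1.277, 0.948, -1.769] rows>= 12.7
n 0.03
xyz [-20.01, 37.97, 8.04] ang [1.277, 0.948, -1.769] rows>= 12.7
n 0.0015
xyz [-19.36, 38.39, 10.79] ang [1.277, 0.948, -1.769] rows>= 12.7
[ 0.57083963 -0.09377286  0.30726581] 0.36566374927794004
[ 0.27  0.44 -0.39  1.45  0.24  1.46  1.93]
([-0.52, 0.36, -0.77, 2.2, 1.25, 1.73, 2.43], np.float64(0.0))
([-0.72, 0.8, -0.63, 1.74, 1.43, 1.84, 2.47], np.float64(0.0))
([-0.77, 0.92, -0.63, 1.82, 1.4, 1.85, 2.25], np.float64(0.0))
```

>>> jog_arm([
  {"fingers":1,"xyz":[-1,24.5,-5.6],"angular":[1.277,0.948,-1.769]},
  {"fingers":1,"xyz":[-1,24.5,-5.6],"angular":[1.277,0.948,-1.769]},
  {"fingers":1,"xyz":[-1,24.5,-5.6],"angular":[1.277,0.948,-1.769]},
  {"fingers":1,"xyz":[-1,24.5,-5.6],"angular":[1.277,0.948,-1.769]},
  {"fingers":1,"xyz":[-1,24.5,-5.6],"angular":[1.277,0.948,-1.769]},
  {"fingers":1,"xyz":[-1,24.5,-5.6],"angular":[1.277,0.948,-1.769]},
  {"fingers":1,"xyz":[-1,24.5,-5.6],"angular":[1.277,0.948,-1.769]},
  {"fingers":1,"xyz":[-1,24.5,-5.6],"angular":[1.277,0.948,-1.769]},
  {"fingers":1,"xyz":[-1,24.5,-5.6],"angular":[1.277,0.948,-1.769]},
  {"fingers":1,"xyz":[-1,24.5,-5.6],"angular":[1.277,0.948,-1.769]},
  {"fingers":1,"xyz":[-1,24.5,-5.6],"angular":[1.277,0.948,-1.769]},
  {"fingers":1,"xyz":[-1,24.5,-5.6],"angular":[1.277,0.948,-1.769]},
])

```text
clock: 8.12
position: [0.4695, 0.1308, 0.3569]
ee_rot: [2.116, -0.542, 1.358]
force: [0.7, 0.6, -1.1]
width: 0.366
```

```bash
python3 deliver.py .0425 .155 -45 .005 .001;python3 log.py
```

```text
via
xyz [0.31, 0.1, -0.02] ang [0.065, 0.052, -0.089] rows>= 0.7
n 0.1
xyz [-5.75, -24.13, -2.29] ang [0.065, 0.052, -0.089] rows>= 4.0
n 0.03
xyz [-12.71, -23.52, -1.91] ang [0.065, 0.052, -0.089] rows>= 4.3
n 0.0015
xyz [-15.54, -23.27, -1.75] ang [0.065, 0.052, -0.089] rows>= 4.5
[0.4694652  0.13076754 0.35686347] 0.3662797122741518
[-0.507, 0.389, -0.777, 2.139, 1.2, 1.765, 2.377] 8.125
```

>>> jog_arm([
  {"fingers":1,"xyz":[-1,-6,-0.5],"angular":[0.065,0.052,-0.089]},
  {"fingers":1,"xyz":[-2,-12,-1],"angular":[0.065,0.052,-0.089]},
  {"fingers":1,"xyz":[-3.5,-18,-1.7],"angular":[0.065,0.052,-0.089]},
  {"fingers":1,"xyz":[-5.7,-24.1,-2.3],"angular":[0.065,0.052,-0.089]},
  {"fingers":1,"xyz":[-5.7,-24.1,-2.3],"angular":[0.065,0.052,-0.089]},
  {"fingers":1,"xyz":[-5.7,-24.1,-2.3],"angular":[0.065,0.052,-0.089]},
])

```text
clock: 8.88
position: [0.5773, 0.3299, 0.2555]
ee_rot: [2.123, -0.391, 1.391]
force: [-0.4, -0.8, -0.0]
width: 0.366
```

```bash
python3 deliver.py .0425 .155 -45 .005 .001
python3 - <<'E'
from h import *
st=arm.observe();im=imaging.get_image('wrist');cv2.imwrite('pics/w4.png',im[:,:,::-1]);np.save('st4.npy',st,allow_pickle=True)
T=R.from_rotvec(st['ee_rot']).as_matrix();hub=st['position']-T[:,0]*.005+T[:,2]*.001
print('hub pred',wproj(hub,st))
for y,e in((.0425,.0115),(-.0425,.007)):
  for s in(.18,.1): print(y,s,[wproj(lane(y+o,s),st).round(1).tolist() for o in(-e,e)])
E
```

```text
via
xyz [3.75, 24.67, 0.92] ang [0.004, 0.002, -0.004] rows>= 4.0
n 0.1
xyz [-0.14, -0.08, -0.12] ang [0.004, 0.002, -0.004] rows>= 0.0
n 0.03
xyz [-7.14, -0.05, -0.11] ang [0.004, 0.002, -0.004] rows>= 1.1
n 0.0015
xyz [-9.99, -0.04, -0.1] ang [0.004, 0.002, -0.004] rows>= 1.6
[0.57730766 0.32986696 0.25554144] 0.365790254219416
hub pred [318.8266685  272.84165978]
0.0425 0.18 [[356.0, 410.0], [333.3, 429.6]]
0.0425 0.1 [[281.1, 356.2], [258.9, 369.0]]
-0.0425 0.18 [[415.7, 351.1], [407.3, 360.1]]
-0.0425 0.1 [[345.0, 315.8], [335.4, 322.2]]
```

View pics/w4.png

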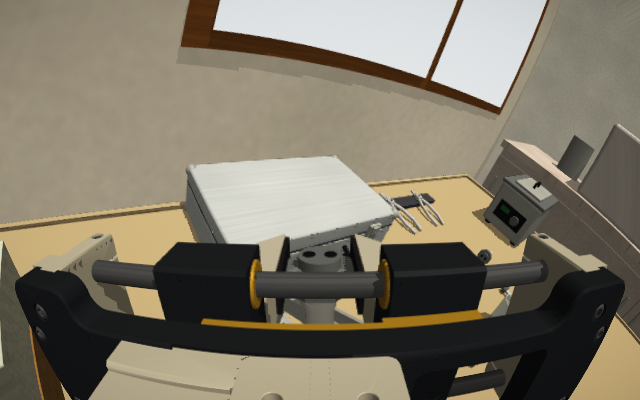

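The wrist camera sees the rear collar centred between the pads at about (322,256), but not the lane. I'll lower until the narrow spout enters the gap, then check with the scene camera.

>>> jog_arm([
  {"fingers":1,"xyz":[-3,0,0],"angular":[0,0,0]},
  {"fingers":1,"xyz":[-5.6,0,0],"angular":[0,0,0]},
  {"fingers":1,"xyz":[-5.6,0,0],"angular":[0,0,0]},
])

```text
clock: 9.3
position: [0.5538, 0.3258, 0.2054]
ee_rot: [2.122, -0.39, 1.392]
force: [0.3, 0.7, -0.9]
width: 0.365
```

```bash
python3 deliver.py .0425 .155 -45 .005 .001
python3 - <<'E'
from h import *
st=arm.observe();T=R.from_rotvec(st['ee_rot']).as_matrix();hub=st['position']-T[:,0]*.005+T[:,2]*.001
for n,x0,x1,y0,y1,f in(('scene',380,500,190,320,4.4),('top',140,240,110,230,4.6)):
    im=imaging.get_image(n)[:,:,::-1];cv2.imwrite(f'pics/{n}5full.png',im)
    print(n,'hub',(proj(n,hub)-[x0,y0])*f,'spout',(proj(n,hub-T[:,0]*.072)-[x0,y0])*f)
    c=cv2.resize(im[y0:y1,x0:x1],None,fx=f,fy=f,interpolation=cv2.INTER_CUBIC);
    for s in(.18,.1):print(((proj(n,[lane(.0425-.0115,s),lane(.0425+.0115,s)])-[x0,y0])*f).round(0).tolist())
    cv2.imwrite(f'pics/{n}5.png',c)
E
```

```text
via
xyz [9.28, 24.61, 0.9] ang [0.004, 0.002, -0.003] rows>= 4.2
n 0.1
xyz [5.41, -0.15, -0.12] ang [0.004, 0.002, -0.003] rows>= 0.9
n 0.03
xyz [-1.59, -0.12, -0.11] ang [0.004, 0.002, -0.003] rows>= 0.3
n 0.0015
xyz [-4.44, -0.12, -0.11] ang [0.004, 0.002, -0.003] rows>= 0.7
[0.55381078 0.32582054 0.20541266] 0.36452852063746616
scene hub [[436.19864974 146.8305928 ]] spout [[387.32755709 196.74598636]]
[[380.0, 130.0], [431.0, 138.0]]
[[372.0, 295.0], [425.0, 304.0]]
top hub [[103.35526154 299.88082166]] spout [[147.0672386  387.50234178]]
[[152.0, 398.0], [108.0, 404.0]]
[[159.0, 283.0], [117.0, 289.0]]
```

View pics/scene5.png

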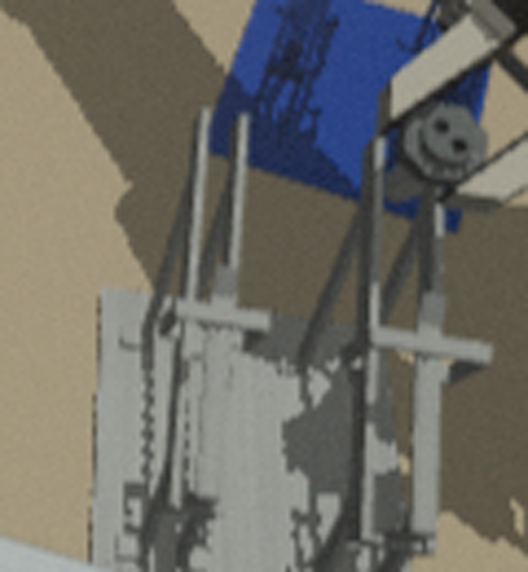

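The scene crop shows the tip's collar at (447,135), close to the model, with the tube leading into the wide lane's gap. I'll check the rail edges numerically in the unobstructed first scene and top pictures.

Run:
```python
from h import *
for n,rows in(('scene',(225,232,240,272,282,292)),('top',(158,166,174,182,188))):
    g=cv2.cvtColor(cv2.imread(f'pics/{n}0.png'),cv2.COLOR_BGR2GRAY)
    for v in rows:
        o=[]
        for y,e in((.0425,.0115),(-.0425,.007)):
            for d in(-e-.004,-e,e,e+.004):
                P=np.array([proj(n,lane(y+d,a))[0] for a in np.linspace(0,.18,91)]);i=np.argsort(P[:,1]);o.append(round(float(np.interp(v,P[i,1],P[i,0])),1))
        print(n,v,'wide',o[:4],'slim',o[4:])
        for q in(o[:4],o[4:]):
            a=int(min(q))-5;b=int(max(q))+7;print('   ',a,list(map(int,g[v,a:b])))
```

```text
scene 225 wide [464.2, 466.2, 477.9, 479.9] slim [423.8, 425.7, 432.7, 434.7]
    459 [67, 69, 68, 59, 58, 61, 110, 140, 87, 47, 41, 38, 43, 61, 65, 67, 64, 59, 57, 57, 132, 141, 69, 38, 42, 43, 40]
    418 [145, 144, 144, 145, 143, 86, 71, 137, 147, 133, 112, 107, 73, 59, 62, 67, 137, 135, 69, 57, 58, 57, 50]
scene 232 wide [463.8, 465.8, 477.6, 479.6] slim [423.1, 425.1, 432.1, 434.1]
    458 [66, 64, 68, 64, 59, 55, 59, 133, 141, 73, 42, 42, 65, 64, 67, 63, 45, 56, 59, 56, 73, 135, 132, 70, 57, 47, 54, 48]
    418 [142, 145, 143, 136, 79, 57, 116, 141, 146, 147, 144, 145, 134, 75, 60, 109, 141, 146, 146, 96, 87, 85, 87]
scene 240 wide [463.4, 465.4, 477.3, 479.3] slim [422.3, 424.3, 431.4, 433.4]
    458 [144, 119, 72, 61, 55, 55, 74, 132, 132, 92, 86, 87, 84, 83, 78, 64, 58, 59, 55, 58, 73, 132, 124, 75, 67, 66, 97, 138]
    417 [143, 145, 111, 74, 66, 62, 77, 137, 145, 146, 142, 95, 69, 66, 63, 77, 138, 145, 143, 142, 145, 145, 145]
scene 272 wide [461.6, 463.8, 476.0, 478.2] slim [419.1, 421.2, 428.6, 430.7]
    456 [148, 96, 63, 68, 108, 136, 82, 93, 138, 143, 145, 151, 145, 1
[... 1716 characters left out ...]
137, 132, 137, 139, 119, 98, 70, 86, 117, 135, 138, 126, 105, 82, 85, 122, 140, 139, 139]
top 182 wide [175.6, 174.0, 164.7, 163.1] slim [208.3, 206.7, 201.0, 199.3]
    158 [134, 139, 134, 134, 138, 130, 117, 90, 61, 67, 98, 124, 138, 143, 136, 136, 127, 114, 93, 60, 73, 111, 137, 135]
    194 [138, 136, 136, 133, 138, 135, 120, 98, 69, 84, 117, 141, 139, 126, 112, 81, 67, 91, 125, 139, 139]
top 188 wide [175.2, 173.6, 164.2, 162.6] slim [208.3, 206.6, 200.8, 199.2]
    157 [139, 136, 137, 138, 138, 136, 128, 110, 81, 57, 79, 115, 131, 139, 139, 137, 135, 124, 108, 79, 55, 61, 88, 121, 140]
    194 [138, 140, 136, 139, 137, 143, 122, 98, 71, 51, 49, 55, 77, 105, 110, 87, 60, 51, 60, 55, 75]
```

Relative to the scene camera's own view of the hub, the lane is within about 1 mm. I'll nudge the estimate +1 mm in y and lower.

```bash
sed -i 's/C=np.array(\[.5956,.2905,0\])/C=np.array([.5954,.2915,0])/' h.py; python3 deliver.py .0425 .155 -45 .005 .001
```

```text
via
xyz [9.18, 24.63, 0.92] ang [0.004, 0.001, -0.006] rows>= 4.2
n 0.1
xyz [5.23, -0.19, -0.19] ang [0.004, 0.001, -0.006] rows>= 0.8
n 0.03
xyz [-1.77, -0.14, -0.18] ang [0.004, 0.001, -0.006] rows>= 0.3
n 0.0015
xyz [-4.62, -0.13, -0.18] ang [0.004, 0.001, -0.006] rows>= 0.7
[0.55473329 0.32632714 0.20688859] 0.36866797762484776
```

>>> jog_arm([
  {"fingers":1,"xyz":[-1.5,-0.1,-0.2],"angular":[0,0,0]},
  {"fingers":1,"xyz":[-3,-0.1,-0.2],"angular":[0,0,0]},
  {"fingers":1,"xyz":[-4.2,-0.1,-0.2],"angular":[0,0,0]},
  {"fingers":1,"xyz":[-4.6,-0.1,-0.2],"angular":[0,0,0]},
  {"fingers":1,"xyz":[-4.6,-0.1,-0.2],"angular":[0,0,0]},
  {"fingers":1,"xyz":[-4.6,-0.1,-0.2],"angular":[0,0,0]},
])

```text
clock: 10.15
position: [0.5349, 0.3259, 0.1653]
ee_rot: [2.119, -0.393, 1.397]
force: [2.5, 1.3, 9.5]
width: 0.371
```

```bash
python3 deliver.py .0425 .155 -45 .005 .001|tail -2; python3 -c "
from h import *
st=arm.observe();print(st['force'],st['ft_torque'])"
```

```text
xyz [-0.02, 0.02, 0.02] ang [0.005, -0.002, -0.007] rows>= 0.0
[0.53491666 0.3258662  0.16534729] 0.3714569712036034
[2.47420023 1.2533581  9.4748312 ] [-0.63351376 -0.56799457  0.55560027]
```

Contact of about 9 N right at the expected seat height, so the flange is on the rails. Releasing and backing off.

>>> jog_arm([
  {"fingers":-1,"xyz":[0.1,0,0],"angular":[0,0,0]},
  {"fingers":-1,"xyz":[0.1,0,0],"angular":[0,0,0]},
  {"fingers":-1,"xyz":[0.1,0,0],"angular":[0,0,0]},
  {"fingers":-1,"xyz":[0.1,0,0],"angular":[0,0,0]},
  {"fingers":-1,"xyz":[0.3,0,0],"angular":[0,0,0]},
  {"fingers":-1,"xyz":[0.5,0,-3],"angular":[0,0,0]},
  {"fingers":-1,"xyz":[1.5,0,-8],"angular":[0,0,0]},
  {"fingers":-1,"xyz":[6,0,-12],"angular":[0,0,0]},
  {"fingers":-1,"xyz":[10,0,-14],"angular":[0,0,0]},
  {"fingers":-1,"xyz":[14,0,-14],"angular":[0,0,0]},
])

```text
clock: 11.4
position: [0.4872, 0.4208, 0.3337]
ee_rot: [2.127, -0.388, 1.393]
force: [0.5, 0.1, 0.4]
width: 1.004
```

Run:
```python
from h import *
im=imaging.get_image('scene')[:,:,::-1];cv2.imwrite('pics/scene6f.png',im)
c=cv2.resize(im[190:340,370:510],None,fx=4,fy=4,interpolation=cv2.INTER_CUBIC);cv2.imwrite('pics/scene6.png',c)
st=arm.observe();print(st['position'],st['joints'].round(2),st['width'])
```

```text
[0.49003833 0.41993279 0.33876179] [-0.94  0.73 -0.59  1.57  1.29  1.98  2.58] 0.999943794027341
```

View pics/scene6.png

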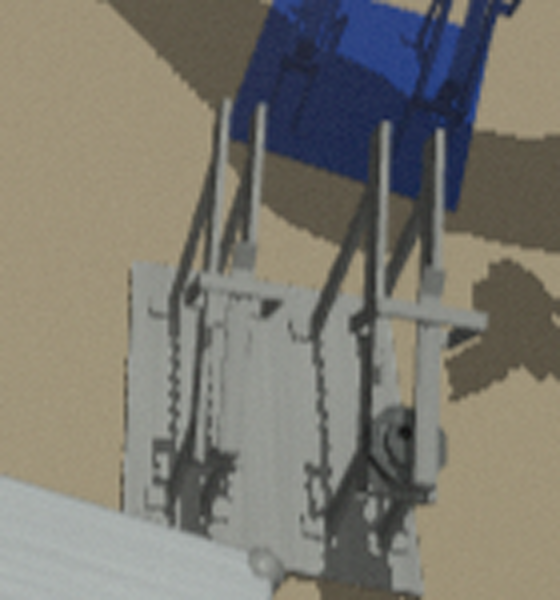

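The scene crop shows wide tip 1 hanging at the wide lane's end stop, around (405,440). Next is wide tip 2, with the path planned first.

```bash
cat > trk.py <<'E'
import path
from h import *
path.P=np.load('P.npy');path.s=(-1,-1,-1,-1)
def run(keys,q=None,pf=None):
    st=arm.observe();q=st['joints'] if q is None else q
    k0=(st['position'],R.from_rotvec(st['ee_rot']).as_matrix()) if pf is None else pf
    for a,w in path.track(q,[k0]+keys): print(a,round(float(w),3))
def ldir(yw,sg=1):
    zd=R.from_rotvec(N*np.radians(yw)).as_matrix()@S;return frame(zd,N*sg)
E
python3 - <<'E'
from trk import *
mid=(np.array([.55,-.09,.33]),pick([0,0],-151,10.6,0,0,0)[1])
hub=[.612,-.284];pp,F=pick(hub,92.7,10.6,.0178,.005,.0045)
F2=ldir(-45)
for K in([mid,(pp+[0,0,.12],F),(pp,F),(pp+[0,0,.28],F),mid,(np.array([.47,.13,.36]),F2),(lane(.0425,.155,.111),F2),(lane(.0425,.155,.012),F2)],[(pp+[0,0,.12],F),(pp,F)]):
    run(K);print()
plan(*mid)
T=F;
E
```

```text
[0.19, 0.38, -0.26, 1.47, 0.18, 1.48, 1.98] 0.0
[0.33, 0.66, 0.17, 1.48, -0.3, 1.12, 0.66] 0.0
[0.35, 0.79, 0.14, 1.56, -0.33, 0.91, 0.72] 0.0
[0.32, 0.54, 0.2, 1.28, -0.27, 1.43, 0.6] 0.0
[0.18, 0.37, -0.24, 1.47, 0.17, 1.47, 1.99] 0.0
[-0.61, 0.33, -0.66, 2.21, 1.24, 1.68, 2.45] 0.0
[-0.77, 0.78, -0.55, 1.74, 1.39, 1.79, 2.48] 0.0
[-0.82, 0.9, -0.54, 1.82, 1.37, 1.79, 2.26] 0.0

[0.37, 0.46, 0.03, 2.15, 4.46, 0.12, 2.18] 1.126
[0.39, 0.66, 0.01, 2.08, 4.46, 0.12, 2.2] 1.126

xyz [-1.19, 37.34, 35.23] ang [-1.278, -0.941, 1.756] rows>= 12.7
```

>>> jog_arm([
  {"fingers":-1,"xyz":[-1.2,37.3,35.2],"angular":[-1.278,-0.941,1.756]},
  {"fingers":-1,"xyz":[-1.2,37.3,35.2],"angular":[-1.278,-0.941,1.756]},
  {"fingers":-1,"xyz":[-1.2,37.3,35.2],"angular":[-1.278,-0.941,1.756]},
  {"fingers":-1,"xyz":[-1.2,37.3,35.2],"angular":[-1.278,-0.941,1.756]},
  {"fingers":-1,"xyz":[-1.2,37.3,35.2],"angular":[-1.278,-0.941,1.756]},
  {"fingers":-1,"xyz":[-1.2,37.3,35.2],"angular":[-1.278,-0.941,1.756]},
  {"fingers":-1,"xyz":[-1.2,37.3,35.2],"angular":[-1.278,-0.941,1.756]},
  {"fingers":-1,"xyz":[-1.2,37.3,35.2],"angular":[-1.278,-0.941,1.756]},
  {"fingers":-1,"xyz":[-1.2,37.3,35.2],"angular":[-1.278,-0.941,1.756]},
  {"fingers":-1,"xyz":[-1.2,37.3,35.2],"angular":[-1.278,-0.941,1.756]},
  {"fingers":-1,"xyz":[-1.2,37.3,35.2],"angular":[-1.278,-0.941,1.756]},
  {"fingers":-1,"xyz":[-1.2,37.3,35.2],"angular":[-1.278,-0.941,1.756]},
])

```text
clock: 12.95
position: [0.5488, -0.0905, 0.3261]
ee_rot: [0.856, -2.795, 0.164]
force: [-0.1, -1.0, -0.9]
width: 1.0
```

Run:
```python
from trk import *
pp,F=pick([.612,-.284],92.7,10.6,.0178,.005,.0045)
plan(pp+[0,-.03,.18],F)
print(arm.observe()['joints'].round(2))
```

```text
xyz [3.8, -21.08, 14.73] ang [-0.47, 0.015, 2.07] rows>= 11.4
[ 0.19  0.39 -0.32  1.48  0.27  1.49  1.99]
```

>>> jog_arm([
  {"fingers":-1,"xyz":[3.8,-21.1,14.7],"angular":[-0.47,0.015,2.07]},
  {"fingers":-1,"xyz":[3.8,-21.1,14.7],"angular":[-0.47,0.015,2.07]},
  {"fingers":-1,"xyz":[3.8,-21.1,14.7],"angular":[-0.47,0.015,2.07]},
  {"fingers":-1,"xyz":[3.8,-21.1,14.7],"angular":[-0.47,0.015,2.07]},
  {"fingers":-1,"xyz":[3.8,-21.1,14.7],"angular":[-0.47,0.015,2.07]},
  {"fingers":-1,"xyz":[3.8,-21.1,14.7],"angular":[-0.47,0.015,2.07]},
  {"fingers":-1,"xyz":[3.8,-21.1,14.7],"angular":[-0.47,0.015,2.07]},
  {"fingers":-1,"xyz":[3.8,-21.1,14.7],"angular":[-0.47,0.015,2.07]},
  {"fingers":-1,"xyz":[3.8,-21.1,14.7],"angular":[-0.47,0.015,2.07]},
  {"fingers":-1,"xyz":[3.8,-21.1,14.7],"angular":[-0.47,0.015,2.07]},
  {"fingers":-1,"xyz":[3.8,-21.1,14.7],"angular":[-0.47,0.015,2.07]},
  {"fingers":-1,"xyz":[3.8,-21.1,14.7],"angular":[-0.47,0.015,2.07]},
])

```text
clock: 14.45
position: [0.6121, -0.3104, 0.2021]
ee_rot: [-2.074, -2.173, -0.187]
force: [-1.0, -0.1, 0.0]
width: 1.001
```

```bash
cat > seg.py <<'E'
from h import *
import sys
name,hx,hy,az,L,zh,zs=sys.argv[1],*map(float,sys.argv[2:8])
st=arm.observe();im=imaging.get_image('wrist')[:,:,::-1];cv2.imwrite(f'pics/{name}.png',im)
a=np.radians(az);u=np.array([np.cos(a),np.sin(a),0]);H=np.array([hx,hy,zh])
ph=wproj(H,st);ps=wproj(H-u*L-[0,0,zh-zs],st);print('pred hub',ph.round(1),'spout',ps.round(1),st['position'].round(4),st['joints'].round(2))
hsv=cv2.cvtColor(im,cv2.COLOR_BGR2HSV)
m=(hsv[:,:,1]<55).astype(np.uint8)          # grey things against the wood
n,lab,stt,cen=cv2.connectedComponentsWithStats(m)
c=np.round((ph+ps)/2).astype(int);l=lab[c[1],c[0]];print('area',stt[l],'label',l)
pts=np.argwhere(lab==l)[:,::-1].astype(float)
d=(ph-ps)/np.linalg.norm(ph-ps);t=(pts-ps)@d;w=(pts-ps)@[-d[1],d[0]]
for lo_ in range(-4,int(np.linalg.norm(ph-ps))+24,4):
    k=(t>=lo_)&(t<lo_+4)
    if k.any():
        v=im[pts[k][:,1].astype(int),pts[k][:,0].astype(int)].mean();print(lo_,'w %.1f..%.1f'%(w[k].min(),w[k].max()),'g %.0f'%v,end=' | ')
E
python3 seg.py w7 .612 -.284 92.7 .0708 .0178 .005
```

```text
pred hub [321.3 190.9] spout [321.3 251.2] [ 0.6121 -0.3104  0.2021] [ 0.39  0.63  0.14  1.37 -0.25  1.26  0.64]
area [ 308  180   31   73 1188] label 27
-4 w -1.3..3.7 g 198 | 0 w -2.3..4.7 g 198 | 4 w -2.3..5.7 g 196 | 8 w -3.3..6.7 g 147 | 12 w -4.3..7.7 g 123 | 16 w -4.3..7.7 g 123 | 20 w -4.3..7.7 g 123 | 24 w -4.3..7.7 g 123 | 28 w -4.3..7.7 g 123 | 32 w -4.3..7.7 g 123 | 36 w -4.3..7.7 g 123 | 40 w -5.3..8.7 g 123 | 44 w -5.3..8.7 g 118 | 48 w -8.3..10.7 g 93 | 52 w -13.3..16.7 g 61 | 56 w -13.3..16.7 g 61 | 60 w -13.3..16.7 g 50 | 64 w -13.3..16.7 g 53 | 68 w -7.3..10.7 g 35 |
```

The tip sits about 2 px to image-right of the prediction here too, with the tool at a different yaw, so this is a wrist-camera bias and not a position error. I'll check the axial position and plan the grasp.

Run:
```python
from h import *
st=arm.observe()
a=np.radians(92.7);e=np.radians(10.6);u=np.array([np.cos(a),np.sin(a),0]);uh=u*np.cos(e)+Z*np.sin(e);nn=Z*np.cos(e)-u*np.sin(e);H=np.array([.612,-.284,.0178])
print('front top edge v (obs 199.5)',wproj(H-.006*uh+.017*nn,st),'rear top',wproj(H+.006*uh+.017*nn,st),'collar end(obs 180)',wproj(H+.012*uh+.011*nn,st),wproj(H+.012*uh-.0*nn,st),'spout (obs 253)',wproj(H-.072*uh,st),wproj(H-.072*uh+.004*nn,st))
plan(*pick([.612,-.284],92.7,10.6,.0178,.005,.0045))
```

```text
front top edge v (obs 199.5) [321.38573048 200.62705813] rear top [321.37977075 189.44397489] collar end(obs 180) [321.34892334 182.48033597] [321.30146402 180.22687065] spout (obs 253) [321.32536849 251.06188067] [321.34027411 252.54878975]
xyz [-0.24, 0.14, 18.36] ang [-0.001, 0.003, -0.002] rows>= 2.9
```

>>> jog_arm([
  {"fingers":-1,"xyz":[-0.1,0.1,6],"angular":[0,0,0]},
  {"fingers":-1,"xyz":[-0.2,0.1,12],"angular":[0,0,0]},
  {"fingers":-1,"xyz":[-0.2,0.1,16.5],"angular":[0,0,0]},
  {"fingers":-1,"xyz":[-0.2,0.1,18.2],"angular":[0,0,0]},
  {"fingers":-1,"xyz":[-0.2,0.1,18.2],"angular":[0,0,0]},
  {"fingers":-1,"xyz":[-0.2,0.1,18.2],"angular":[0,0,0]},
  {"fingers":1,"xyz":[-0.2,0.1,18.2],"angular":[0,0,0]},
])

```text
clock: 15.38
position: [0.613, -0.2806, 0.0253]
ee_rot: [-2.071, -2.18, -0.188]
force: [-1.6, -0.3, 0.8]
width: 0.939
```

Run:
```python
from h import *
plan(*pick([.612,-.284],92.7,10.6,.0178,.005,.0045));print(arm.observe()['position'])
```

```text
xyz [0.04, -0.11, 0.42] ang [0.001, 0.006, 0.004] rows>= 0.1
[ 0.61298192 -0.28061698  0.02525888]
```

>>> jog_arm([
  {"fingers":1,"xyz":[0,-0.1,0.3],"angular":[0,0,0]},
  {"fingers":1,"xyz":[0,-0.1,0.3],"angular":[0,0,0]},
  {"fingers":1,"xyz":[0,-0.1,0.3],"angular":[0,0,0]},
  {"fingers":1,"xyz":[0,-0.1,0.3],"angular":[0,0,0]},
  {"fingers":1,"xyz":[0,-0.1,0.3],"angular":[0,0,0]},
  {"fingers":1,"xyz":[0,-0.1,0.3],"angular":[0,0,0]},
  {"fingers":1,"xyz":[0,-0.1,0.3],"angular":[0,0,0]},
])

```text
clock: 16.25
position: [0.6109, -0.2791, 0.0203]
ee_rot: [-2.069, -2.178, -0.187]
force: [-0.0, -0.8, 0.4]
width: 0.367
```

Run:
```python
from h import *
plan(*pick([.612,-.284],92.7,10.6,.0178,.005,.0045));print(arm.observe()['position'],arm.observe()['force'])
```

```text
xyz [-0.03, 0.09, -0.09] ang [-0.002, 0.004, 0.004] rows>= 0.0
[ 0.61087683 -0.27911229  0.02034689] [-0.02781568 -0.82409252  0.38525277]
```

>>> jog_arm([
  {"fingers":1,"xyz":[1.2,0,-6],"angular":[0,0,0]},
  {"fingers":1,"xyz":[2.4,0,-12],"angular":[0,0,0]},
  {"fingers":1,"xyz":[3.6,0,-18],"angular":[0,0,0]},
  {"fingers":1,"xyz":[4.8,0,-24],"angular":[0,0,0]},
  {"fingers":1,"xyz":[5,0,-28],"angular":[0,0,0]},
])

```text
clock: 16.88
position: [0.6117, -0.28, 0.3085]
ee_rot: [-2.07, -2.182, -0.189]
force: [1.1, -0.8, -1.0]
width: 0.369
```

Run:
```python
from h import *
plan(np.array([.55,-.09,.33]),pick([0,0],-151,10.6,0,0,0)[1])
```

```text
xyz [19.38, -5.16, 1.32] ang [0.369, 0.006, -1.991] rows>= 10.8
```

>>> jog_arm([
  {"fingers":1,"xyz":[19.4,-5.2,1.3],"angular":[0.369,0.006,-1.991]},
  {"fingers":1,"xyz":[19.4,-5.2,1.3],"angular":[0.369,0.006,-1.991]},
  {"fingers":1,"xyz":[19.4,-5.2,1.3],"angular":[0.369,0.006,-1.991]},
  {"fingers":1,"xyz":[19.4,-5.2,1.3],"angular":[0.369,0.006,-1.991]},
  {"fingers":1,"xyz":[19.4,-5.2,1.3],"angular":[0.369,0.006,-1.991]},
  {"fingers":1,"xyz":[19.4,-5.2,1.3],"angular":[0.369,0.006,-1.991]},
  {"fingers":1,"xyz":[19.4,-5.2,1.3],"angular":[0.369,0.006,-1.991]},
  {"fingers":1,"xyz":[19.4,-5.2,1.3],"angular":[0.369,0.006,-1.991]},
  {"fingers":1,"xyz":[19.4,-5.2,1.3],"angular":[0.369,0.006,-1.991]},
  {"fingers":1,"xyz":[19.4,-5.2,1.3],"angular":[0.369,0.006,-1.991]},
  {"fingers":1,"xyz":[19.4,-5.2,1.3],"angular":[0.369,0.006,-1.991]},
])

```text
clock: 18.25
position: [0.5492, -0.0899, 0.3269]
ee_rot: [0.749, -2.862, 0.067]
force: [1.0, 0.1, -1.0]
width: 0.368
```

```bash
python3 deliver.py .0425 .155 -45 .005 .0015; python3 -c "
from h import *
print(arm.observe()['joints'].round(2))"
```

```text
via
xyz [-3.18, 23.06, -3.91] ang [1.278, 0.953, -1.758] rows>= 12.7
n 0.1
xyz [-23.94, 35.52, 2.91] ang [1.278, 0.953, -1.758] rows>= 12.7
n 0.03
xyz [-22.4, 36.52, 9.66] ang [1.278, 0.953, -1.758] rows>= 12.7
n 0.0015
xyz [-21.78, 36.93, 12.41] ang [1.278, 0.953, -1.758] rows>= 12.7
[ 0.54920545 -0.08993766  0.32690097] 0.36810562910273326
[ 0.2   0.38 -0.28  1.48  0.18  1.47  1.98]
```

>>> jog_arm([
  {"fingers":1,"xyz":[-3.2,23.1,-3.9],"angular":[1.278,0.953,-1.758]},
  {"fingers":1,"xyz":[-3.2,23.1,-3.9],"angular":[1.278,0.953,-1.758]},
  {"fingers":1,"xyz":[-3.2,23.1,-3.9],"angular":[1.278,0.953,-1.758]},
  {"fingers":1,"xyz":[-3.2,23.1,-3.9],"angular":[1.278,0.953,-1.758]},
  {"fingers":1,"xyz":[-3.2,23.1,-3.9],"angular":[1.278,0.953,-1.758]},
  {"fingers":1,"xyz":[-3.2,23.1,-3.9],"angular":[1.278,0.953,-1.758]},
  {"fingers":1,"xyz":[-3.2,23.1,-3.9],"angular":[1.278,0.953,-1.758]},
  {"fingers":1,"xyz":[-3.2,23.1,-3.9],"angular":[1.278,0.953,-1.758]},
  {"fingers":1,"xyz":[-3.2,23.1,-3.9],"angular":[1.278,0.953,-1.758]},
  {"fingers":1,"xyz":[-3.2,23.1,-3.9],"angular":[1.278,0.953,-1.758]},
  {"fingers":1,"xyz":[-3.2,23.1,-3.9],"angular":[1.278,0.953,-1.758]},
  {"fingers":1,"xyz":[-3.2,23.1,-3.9],"angular":[1.278,0.953,-1.758]},
])

```text
clock: 19.75
position: [0.4712, 0.1312, 0.3597]
ee_rot: [2.111, -0.541, 1.361]
force: [-0.1, -0.1, -0.6]
width: 0.369
```

```bash
sed -i 's/C=np.array(\[.5954,.2915,0\])/C=np.array([.5956,.2905,0])/' h.py; python3 deliver.py .0425 .155 -45 .005 .0015
```

```text
via
xyz [-0.02, 0.17, -0.01] ang [0.067, 0.048, -0.088] rows>= 0.6
n 0.1
xyz [-6.06, -24.05, -2.42] ang [0.067, 0.048, -0.088] rows>= 4.0
n 0.03
xyz [-13.02, -23.45, -2.06] ang [0.067, 0.048, -0.088] rows>= 4.3
n 0.0015
xyz [-15.86, -23.2, -1.91] ang [0.067, 0.048, -0.088] rows>= 4.5
[0.47120353 0.13120961 0.35974478] 0.3686560930449799
```

>>> jog_arm([
  {"fingers":1,"xyz":[-1,-6,-0.5],"angular":[0.067,0.048,-0.088]},
  {"fingers":1,"xyz":[-2,-12,-1],"angular":[0.067,0.048,-0.088]},
  {"fingers":1,"xyz":[-3.8,-18,-1.7],"angular":[0.067,0.048,-0.088]},
  {"fingers":1,"xyz":[-6,-24,-2.4],"angular":[0.067,0.048,-0.088]},
  {"fingers":1,"xyz":[-6,-24,-2.4],"angular":[0.067,0.048,-0.088]},
  {"fingers":1,"xyz":[-6,-24,-2.4],"angular":[0.067,0.048,-0.088]},
  {"fingers":1,"xyz":[-9,-23.8,-2.2],"angular":[0.067,0.048,-0.088]},
  {"fingers":1,"xyz":[-11,-23.6,-2.1],"angular":[0.067,0.048,-0.088]},
  {"fingers":1,"xyz":[-11,-23.6,-2.1],"angular":[0.067,0.048,-0.088]},
  {"fingers":1,"xyz":[-11,-23.6,-2.1],"angular":[0.067,0.048,-0.088]},
])

```text
clock: 21.0
position: [0.5572, 0.3266, 0.2121]
ee_rot: [2.122, -0.394, 1.394]
force: [-0.4, 0.5, -0.1]
width: 0.367
```

```bash
python3 deliver.py .0425 .155 -45 .005 .0015
```

```text
via
xyz [8.62, 24.62, 0.91] ang [0.004, 0.002, -0.007] rows>= 4.2
n 0.1
xyz [4.66, -0.12, -0.18] ang [0.004, 0.002, -0.007] rows>= 0.7
n 0.03
xyz [-2.34, -0.07, -0.17] ang [0.004, 0.002, -0.007] rows>= 0.4
n 0.0015
xyz [-5.19, -0.05, -0.16] ang [0.004, 0.002, -0.007] rows>= 0.8
[0.55722069 0.3266085  0.21207094] 0.36748272219536343
```

>>> jog_arm([
  {"fingers":1,"xyz":[-2,-0.1,-0.2],"angular":[0,0,0]},
  {"fingers":1,"xyz":[-4,-0.1,-0.2],"angular":[0,0,0]},
  {"fingers":1,"xyz":[-5.1,-0.1,-0.2],"angular":[0,0,0]},
  {"fingers":1,"xyz":[-5.2,-0.1,-0.2],"angular":[0,0,0]},
  {"fingers":1,"xyz":[-5.2,-0.1,-0.2],"angular":[0,0,0]},
  {"fingers":1,"xyz":[-5.2,-0.1,-0.2],"angular":[0,0,0]},
])

```text
clock: 21.75
position: [0.5352, 0.3256, 0.1658]
ee_rot: [2.12, -0.396, 1.396]
force: [1.2, 0.0, 5.1]
width: 0.369
```

```bash
python3 deliver.py .0425 .155 -45 .005 .0015|tail -2; python3 -c "
from h import *
st=arm.observe();print(st['force'],st['ft_torque'])"
```

```text
xyz [-0.07, 0.07, 0.03] ang [0.005, -0.0, -0.008] rows>= 0.1
[0.53516338 0.32559251 0.16576932] 0.36877000105240254
[1.1601007  0.04782185 5.05778509] [-0.01336203  0.09442747  0.11816008]
```

>>> jog_arm([
  {"fingers":-1,"xyz":[0.1,0,0],"angular":[0,0,0]},
  {"fingers":-1,"xyz":[0.1,0,0],"angular":[0,0,0]},
  {"fingers":-1,"xyz":[0.1,0,0],"angular":[0,0,0]},
  {"fingers":-1,"xyz":[0.1,0,0],"angular":[0,0,0]},
  {"fingers":-1,"xyz":[0.3,0,0],"angular":[0,0,0]},
  {"fingers":-1,"xyz":[0.5,0,-3],"angular":[0,0,0]},
  {"fingers":-1,"xyz":[1.5,0,-8],"angular":[0,0,0]},
  {"fingers":-1,"xyz":[6,0,-12],"angular":[0,0,0]},
  {"fingers":-1,"xyz":[10,0,-14],"angular":[0,0,0]},
  {"fingers":-1,"xyz":[14,0,-14],"angular":[0,0,0]},
])

```text
clock: 23.0
position: [0.4863, 0.4215, 0.334]
ee_rot: [2.128, -0.388, 1.393]
force: [0.5, -0.5, -0.5]
width: 0.997
```

Run:
```python
from trk import *
im=imaging.get_image('scene')[:,:,::-1];cv2.imwrite('pics/scene8f.png',im)
# changes against the empty and one-tip pictures, in the wide lane
a=cv2.imread('pics/scene0.png').astype(int);b=cv2.imread('pics/scene6f.png').astype(int)
for r,nm in((a,'vs0'),(b,'vs1')):
    d=(np.abs(im.astype(int)-r).sum(2)>60)[225:325,455:490];p=np.argwhere(d);print(nm,len(p),(p.mean(0)[::-1]+[455,225]).round(1) if len(p) else '', p.min(0)[::-1]+[455,225],p.max(0)[::-1]+[455,225])
for s in(.017,.0515):print(s,proj('scene',lane(.0425,s,.012)))
mid=(np.array([.55,-.09,.33]),pick([0,0],-151,10.6,0,0,0)[1]);plan(*mid)
hub=[.518,-.2527]
st=arm.observe();q=st['joints'];np.set_printoptions(precision=2)
for az0 in(-1,):
  pp,F=pick(hub,az0,7.4,.0111,.0055,.0105)
  for yw in(0,-20,-30,45):
    for dl in(0,):
      F2=ldir(yw);K=[mid,(pp+[0,0,.12],F),(pp,F),(pp+[0,0,.3],F),mid,(np.array([.45,.08,.36]),F2),(lane(-.0425,.16,.111),F2),(lane(-.0425,.16,.012),F2)]
      print('yw',yw);run(K)
```

```text
vs0 944 [470.9 273.5] [455 225] [489 324]
vs1 292 [468.6 284.9] [455 246] [489 324]
0.017 [[470.5224513  299.63040512]]
0.0515 [[471.31954486 281.26880928]]
xyz [-1.16, 37.37, 35.32] ang [-1.278, -0.94, 1.756] rows>= 12.7
yw 0
[0.18, 0.37, -0.24, 1.47, 0.17, 1.47, 1.99] 0.0
[0.47, 0.35, -0.17, 2.32, 2.27, 0.12, 2.74] 0.859
[0.48, 0.58, -0.16, 2.25, 2.31, 0.12, 2.74] 0.859
[0.43, 0.06, -0.13, 2.35, 2.23, 0.12, 2.74] 1.269
[0.63, 0.54, -1.0, 1.43, 0.47, 1.6, 1.7] 1.338
[0.89, -0.44, -0.86, 2.57, 4.01, 0.47, 0.56] 1.338
[0.06, 0.53, -1.08, 2.39, 2.17, 1.19, 2.28] 1.338
[-0.13, 0.78, -0.99, 2.53, 2.26, 1.53, 2.08] 1.338
yw -20
[0.18, 0.37, -0.24, 1.47, 0.17, 1.47, 1.99] 0.0
[0.47, 0.35, -0.17, 2.32, 2.27, 0.12, 2.74] 0.859
[0.48, 0.58, -0.16, 2.25, 2.31, 0.12, 2.74] 0.859
[0.43, 0.06, -0.13, 2.35, 2.23, 0.12, 2.74] 1.269
[0.63, 0.54, -1.0, 1.43, 0.47, 1.6, 1.7] 1.338
[0.25, -0.16, -1.11, 2.52, 1.58, 0.84, 2.49] 1.338
[-0.27, 0.62, -0.97, 2.22, 1.78, 1.54, 2.36] 1.338
[-0.4, 0.81, -0.9, 2.33, 1.82, 1.7, 2.09] 1.338
yw -30
[0.18, 0.37, -0.24, 1.47, 0.17, 1.47, 1.99] 0.0
[0.47, 0.35, -0.17, 2.32, 2.27, 0.12, 2.74] 0.859
[0.48, 0.58, -0.16, 2.25, 2.31, 0.12, 2.74] 0.859
[0.43, 0.06, -0.13, 2.35, 2.23, 0.12, 2.74] 1.269
[0.63, 0.54, -1.0, 1.43, 0.47, 1.6, 1.7] 1.338
[0.09, 0.13, -1.27, 2.44, 1.41, 1.38, 2.48] 1.338
[-0.34, 0.71, -0.97, 2.1, 1.67, 1.74, 2.39] 1.338
[-0.45, 0.88, -0.91, 2.2, 1.68, 1.83, 2.13] 1.338
yw 45
[0.18, 0.37, -0.24, 1.47, 0.17, 1.47, 1.99] 0.0
[0.47, 0.35, -0.17, 2.32, 2.27, 0.12, 2.74] 0.859
[0.48, 0.58, -0.16, 2.25, 2.31, 0.12, 2.74] 0.859
[0.43, 0.06, -0.13, 2.35, 2.23, 0.12, 2.74] 1.269
[0.63, 0.54, -1.0, 1.43, 0.47, 1.6, 1.7] 1.338
[1.49, 0.41, -1.2, 2.32, -1.32, 0.88, 0.51] 1.338
[0.87, 0.88, -1.27, 2.11, -1.32, 0.22, 0.5] 1.338
[0.91, 1.15, -1.27, 2.18, -1.32, 0.13, 0.75] 1.338
```

Run:
```python
from trk import *
for uv in((140,318),(182,322),(160,248),(207,255)):print('blue',uv,on('top',uv,.164).round(3),on('top',uv,.09).round(3))
A=lambda az,p:(np.array(p),pick([0,0],az,7.4,0,0,0)[1])
mid=A(-151,[.55,-.09,.33]);m2=A(100,[.56,-.15,.33])
hub=[.518,-.2527];pp,F=pick(hub,-1,7.4,.0111,.0055,.0105)
for yw in(-20,-30):
  F2=ldir(yw)
  for via in([.45,.08,.36],[.47,.08,.34]):
    print(yw,via);run([mid,m2,(pp+[0,0,.12],F),(pp,F),(pp+[0,0,.3],F),m2,mid,(np.array(via),F2),(lane(-.0425,.163,.111),F2),(lane(-.0425,.163,.012),F2)])
```

```text
blue (140, 318) [0.227 0.362 0.164] [0.225 0.389 0.09 ]
blue (182, 322) [0.219 0.266 0.164] [0.217 0.287 0.09 ]
blue (160, 248) [0.386 0.329 0.164] [0.395 0.354 0.09 ]
blue (207, 255) [0.371 0.219 0.164] [0.379 0.236 0.09 ]
-20 [0.45, 0.08, 0.36]
[0.2, 0.35, -0.24, 1.51, 0.14, 1.42, 2.01] 0.0
[0.15, 0.34, 0.12, 1.51, -0.16, 1.35, 0.49] 0.0
[0.01, 0.44, 0.51, 1.94, -0.4, 0.73, -0.83] 0.0
[0.14, 0.62, 0.35, 2.02, -0.56, 0.48, -0.68] 0.0
[-0.08, 0.25, 0.59, 1.71, -0.22, 1.12, -1.01] 0.0
[0.08, 0.34, 0.23, 1.52, -0.19, 1.35, 0.52] 0.0
[0.12, 0.34, -0.14, 1.51, 0.11, 1.41, 2.04] 0.0
[-0.44, -0.12, -0.57, 2.54, 1.5, 1.0, 2.51] 0.0
[-0.58, 0.47, -0.53, 2.24, 1.72, 1.28, 2.29] 0.0
[-0.67, 0.66, -0.53, 2.35, 1.77, 1.43, 2.0] 0.0
-20 [0.47, 0.08, 0.34]
[0.2, 0.35, -0.24, 1.51, 0.14, 1.42, 2.01] 0.0
[0.15, 0.34, 0.12, 1.51, -0.16, 1.35, 0.49] 0.0
[0.01, 0.44, 0.51, 1.94, -0.4, 0.73, -0.83] 0.0
[0.14, 0.62, 0.35, 2.02, -0.56, 0.48, -0.68] 0.0
[-0.08, 0.25, 0.59, 1.71, -0.22, 1.12, -1.01] 0.0
[0.08, 0.34, 0.23, 1.52, -0.19, 1.35, 0.52] 0.0
[0.12, 0.34, -0.14, 1.51, 0.11, 1.41, 2.04] 0.0
[-0.42, -
[... 451 characters left out ...]
[0.12, 0.34, -0.14, 1.51, 0.11, 1.41, 2.04] 0.0
[-0.52, 0.03, -0.63, 2.46, 1.36, 1.29, 2.48] 0.0
[-0.64, 0.55, -0.53, 2.12, 1.57, 1.45, 2.35] 0.0
[-0.72, 0.72, -0.53, 2.22, 1.59, 1.53, 2.08] 0.0
-30 [0.47, 0.08, 0.34]
[0.2, 0.35, -0.24, 1.51, 0.14, 1.42, 2.01] 0.0
[0.15, 0.34, 0.12, 1.51, -0.16, 1.35, 0.49] 0.0
[0.01, 0.44, 0.51, 1.94, -0.4, 0.73, -0.83] 0.0
[0.14, 0.62, 0.35, 2.02, -0.56, 0.48, -0.68] 0.0
[-0.08, 0.25, 0.59, 1.71, -0.22, 1.12, -1.01] 0.0
[0.08, 0.34, 0.23, 1.52, -0.19, 1.35, 0.52] 0.0
[0.12, 0.34, -0.14, 1.51, 0.11, 1.41, 2.04] 0.0
[-0.52, 0.1, -0.6, 2.47, 1.43, 1.28, 2.41] 0.0
[-0.64, 0.55, -0.52, 2.12, 1.56, 1.45, 2.35] 0.0
[-0.72, 0.72, -0.52, 2.22, 1.59, 1.52, 2.08] 0.0
```

>>> jog_arm([
  {"fingers":-1,"xyz":[-1.2,37.4,35.3],"angular":[-1.278,-0.94,1.756]},
  {"fingers":-1,"xyz":[-1.2,37.4,35.3],"angular":[-1.278,-0.94,1.756]},
  {"fingers":-1,"xyz":[-1.2,37.4,35.3],"angular":[-1.278,-0.94,1.756]},
  {"fingers":-1,"xyz":[-1.2,37.4,35.3],"angular":[-1.278,-0.94,1.756]},
  {"fingers":-1,"xyz":[-1.2,37.4,35.3],"angular":[-1.278,-0.94,1.756]},
  {"fingers":-1,"xyz":[-1.2,37.4,35.3],"angular":[-1.278,-0.94,1.756]},
  {"fingers":-1,"xyz":[-1.2,37.4,35.3],"angular":[-1.278,-0.94,1.756]},
  {"fingers":-1,"xyz":[-1.2,37.4,35.3],"angular":[-1.278,-0.94,1.756]},
  {"fingers":-1,"xyz":[-1.2,37.4,35.3],"angular":[-1.278,-0.94,1.756]},
  {"fingers":-1,"xyz":[-1.2,37.4,35.3],"angular":[-1.278,-0.94,1.756]},
  {"fingers":-1,"xyz":[-1.2,37.4,35.3],"angular":[-1.278,-0.94,1.756]},
  {"fingers":-1,"xyz":[-1.2,37.4,35.3],"angular":[-1.278,-0.94,1.756]},
])

```text
clock: 24.55
position: [0.549, -0.0907, 0.3264]
ee_rot: [0.857, -2.795, 0.164]
force: [0.5, 0.4, -0.6]
width: 1.0
```

Run:
```python
from h import *
im=imaging.get_image('scene')[:,:,::-1];c=cv2.resize(im[190:340,370:510],None,fx=4,fy=4,interpolation=cv2.INTER_CUBIC);cv2.imwrite('pics/scene9.png',c)
plan([.56,-.15,.33],pick([0,0],100,7.4,0,0,0)[1])
```

```text
xyz [2.11, -5.23, 0.44] ang [-0.386, -0.025, 1.945] rows>= 10.6
```

View pics/scene9.png

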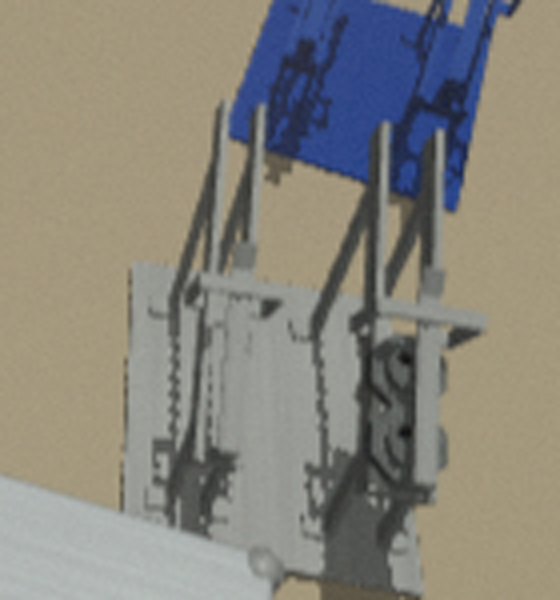

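Both wide tips sit one behind the other at the stop, with hubs at about (405,440) and (405,370) in the crop. On to the slim tip.

>>> jog_arm([
  {"fingers":-1,"xyz":[2.1,-5.2,0.4],"angular":[-0.386,-0.025,1.945]},
  {"fingers":-1,"xyz":[2.1,-5.2,0.4],"angular":[-0.386,-0.025,1.945]},
  {"fingers":-1,"xyz":[2.1,-5.2,0.4],"angular":[-0.386,-0.025,1.945]},
  {"fingers":-1,"xyz":[2.1,-5.2,0.4],"angular":[-0.386,-0.025,1.945]},
  {"fingers":-1,"xyz":[2.1,-5.2,0.4],"angular":[-0.386,-0.025,1.945]},
  {"fingers":-1,"xyz":[2.1,-5.2,0.4],"angular":[-0.386,-0.025,1.945]},
  {"fingers":-1,"xyz":[2.1,-5.2,0.4],"angular":[-0.386,-0.025,1.945]},
  {"fingers":-1,"xyz":[2.1,-5.2,0.4],"angular":[-0.386,-0.025,1.945]},
  {"fingers":-1,"xyz":[2.1,-5.2,0.4],"angular":[-0.386,-0.025,1.945]},
  {"fingers":-1,"xyz":[2.1,-5.2,0.4],"angular":[-0.386,-0.025,1.945]},
  {"fingers":-1,"xyz":[2.1,-5.2,0.4],"angular":[-0.386,-0.025,1.945]},
])

```text
clock: 25.98
position: [0.5601, -0.1457, 0.3296]
ee_rot: [-1.936, -2.345, -0.113]
force: [-0.9, 0.3, 0.2]
width: 1.0
```

Run:
```python
from h import *
pp,F=pick([.518,-.2535],-2,7.4,.0111,.0055,.0105);print(pp)
plan(pp+[-.03,0,.17],F);print(arm.observe()['joints'].round(2))
```

```text
[ 0.52235677 -0.25365214  0.02023758]
xyz [-10.97, -8.62, 12.73] ang [-0.23, 0.009, 1.781] rows>= 9.6
[ 0.17  0.34  0.08  1.51 -0.14  1.35  0.47]
```

The gripper body could come close to the beaker here, so I'll measure the beaker's rim before going down.

>>> jog_arm([
  {"fingers":-1,"xyz":[-11,-8.6,12.7],"angular":[-0.23,0.009,1.781]},
  {"fingers":-1,"xyz":[-11,-8.6,12.7],"angular":[-0.23,0.009,1.781]},
  {"fingers":-1,"xyz":[-11,-8.6,12.7],"angular":[-0.23,0.009,1.781]},
  {"fingers":-1,"xyz":[-11,-8.6,12.7],"angular":[-0.23,0.009,1.781]},
  {"fingers":-1,"xyz":[-11,-8.6,12.7],"angular":[-0.23,0.009,1.781]},
  {"fingers":-1,"xyz":[-11,-8.6,12.7],"angular":[-0.23,0.009,1.781]},
  {"fingers":-1,"xyz":[-11,-8.6,12.7],"angular":[-0.23,0.009,1.781]},
  {"fingers":-1,"xyz":[-11,-8.6,12.7],"angular":[-0.23,0.009,1.781]},
  {"fingers":-1,"xyz":[-11,-8.6,12.7],"angular":[-0.23,0.009,1.781]},
  {"fingers":-1,"xyz":[-11,-8.6,12.7],"angular":[-0.23,0.009,1.781]},
  {"fingers":-1,"xyz":[-11,-8.6,12.7],"angular":[-0.23,0.009,1.781]},
])

```text
clock: 27.35
position: [0.4935, -0.2533, 0.1902]
ee_rot: [3.134, -0.044, 0.202]
force: [0.5, -0.3, -0.4]
width: 1.003
```

```bash
python3 seg.py w10 .518 -.2535 -2 .0664 .0111 .003
python3 - <<'E'
from h import *
print()
for uv in((225,350),(326,350),(276,302),(276,404)):print('beaker rim z.072',on('top',(290+uv[0]/4.4,140+uv[1]/4.4),.072).round(3))
st=arm.observe()
a=np.radians(-2);e=np.radians(7.4);u=np.array([np.cos(a),np.sin(a),0]);uh=u*np.cos(e)+Z*np.sin(e);nn=Z*np.cos(e)-u*np.sin(e);H=np.array([.518,-.2535,.0111])
for k,p in(('front',H-.005*uh+.0105*nn),('rear',H+.005*uh+.0105*nn),('collar',H+.009*uh+.007*nn),('spout',H-.067*uh)):print(k,wproj(p,st).round(1))
E
```

```text
pred hub [319.1 183.9] spout [318.7 241.9] [ 0.4935 -0.2533  0.1902] [ 0.01  0.33  0.51  1.94 -0.31  0.81 -0.91]
area [309 175  19  67 603] label 27
0 w -2.7..1.3 g 191 | 4 w -2.8..1.2 g 193 | 8 w -3.8..2.2 g 189 | 12 w -3.8..2.2 g 196 | 16 w -3.8..2.2 g 198 | 20 w -3.9..2.1 g 197 | 24 w -3.9..2.1 g 197 | 28 w -3.9..2.1 g 198 | 32 w -3.9..2.1 g 186 | 36 w -4.0..2.1 g 142 | 40 w -5.0..2.0 g 115 | 44 w -5.0..3.0 g 112 | 48 w -5.0..2.0 g 110 | 52 w -10.1..7.9 g 55 | 56 w -10.1..7.9 g 54 | 60 w -10.1..7.9 g 49 | 64 w -7.1..4.9 g 45 | 
beaker rim z.072 [ 0.476 -0.098  0.072]
beaker rim z.072 [ 0.476 -0.156  0.072]
beaker rim z.072 [ 0.504 -0.127  0.072]
beaker rim z.072 [ 0.444 -0.127  0.072]
front [318.5 190.9]
rear [318.6 181.5]
collar [318.6 177. ]
spout [318.2 241.9]
```

Run:
```python
from h import *
plan(*pick([.5185,-.260],-2,7.4,.0111,.0055,.012))
```

```text
xyz [0.74, 0.57, 17.1] ang [-0.002, 0.0, 0.007] rows>= 2.7
```

>>> jog_arm([
  {"fingers":-1,"xyz":[0.4,0.6,6],"angular":[0,0,0]},
  {"fingers":-1,"xyz":[0.7,0.6,12],"angular":[0,0,0]},
  {"fingers":-1,"xyz":[0.7,0.6,15.5],"angular":[0,0,0]},
  {"fingers":-1,"xyz":[0.7,0.6,16.9],"angular":[0,0,0]},
  {"fingers":-1,"xyz":[0.7,0.6,16.9],"angular":[0,0,0]},
  {"fingers":-1,"xyz":[0.7,0.6,16.9],"angular":[0,0,0]},
], grip_force=10)

```text
clock: 28.15
position: [0.5226, -0.2629, 0.0254]
ee_rot: [3.132, -0.053, 0.207]
force: [0.0, -0.0, 1.0]
width: 1.003
```

Run:
```python
from h import *
plan(*pick([.5185,-.260],-2,7.4,.0111,.0055,.012));print(arm.observe()['position'],arm.observe()['force'])
```

```text
xyz [-0.05, -0.28, 0.37] ang [0.0, -0.003, 0.001] rows>= 0.1
[ 0.52258044 -0.262912    0.02541031] [ 0.00457377 -0.03035642  0.97600954]
```

>>> jog_arm([
  {"fingers":1,"xyz":[0,-0.2,0.35],"angular":[0,0,0]},
  {"fingers":1,"xyz":[0,-0.2,0.35],"angular":[0,0,0]},
  {"fingers":1,"xyz":[0,-0.2,0.35],"angular":[0,0,0]},
  {"fingers":1,"xyz":[0,-0.2,0.35],"angular":[0,0,0]},
  {"fingers":1,"xyz":[0,-0.2,0.35],"angular":[0,0,0]},
  {"fingers":1,"xyz":[0,-0.2,0.35],"angular":[0,0,0]},
  {"fingers":1,"xyz":[0,-0.2,0.35],"angular":[0,0,0]},
  {"fingers":1,"xyz":[0,-0.2,0.35],"angular":[0,0,0]},
  {"fingers":1,"xyz":[0,-0.2,0.35],"angular":[0,0,0]},
  {"fingers":1,"xyz":[0,-0.2,0.35],"angular":[0,0,0]},
])

```text
clock: 29.4
position: [0.5223, -0.2605, 0.0204]
ee_rot: [3.133, -0.054, 0.204]
force: [0.1, 0.4, 0.3]
width: 0.227
```

Run:
```python
from h import *
plan(*pick([.5185,-.260],-2,7.4,.0111,.0055,.012));st=arm.observe();print(st['position'],st['force'],st['width']*92)
```

```text
xyz [0.05, -0.03, -0.13] ang [-0.0, -0.001, 0.001] rows>= 0.0
[ 0.52232363 -0.26045518  0.02040966] [0.05691295 0.43167011 0.29957873] 20.840556780888377
```

>>> jog_arm([
  {"fingers":1,"xyz":[0.8,0,-6],"angular":[0,0,0]},
  {"fingers":1,"xyz":[1.6,0,-12],"angular":[0,0,0]},
  {"fingers":1,"xyz":[2.4,0,-18],"angular":[0,0,0]},
  {"fingers":1,"xyz":[3.2,0,-24],"angular":[0,0,0]},
  {"fingers":1,"xyz":[3.8,0,-30],"angular":[0,0,0]},
])

```text
clock: 30.02
position: [0.5208, -0.2603, 0.3249]
ee_rot: [3.133, -0.054, 0.204]
force: [1.8, -0.2, -0.9]
width: 0.228
```

Run:
```python
from h import *
plan([.56,-.15,.33],pick([0,0],100,7.4,0,0,0)[1]);print(arm.observe()['width'])
```

```text
xyz [3.58, -11.16, -0.04] ang [0.23, -0.001, -1.765] rows>= 9.5
0.22826064321781217
```

>>> jog_arm([
  {"fingers":1,"xyz":[3.6,-11.2,0],"angular":[0.23,0,-1.765]},
  {"fingers":1,"xyz":[3.6,-11.2,0],"angular":[0.23,0,-1.765]},
  {"fingers":1,"xyz":[3.6,-11.2,0],"angular":[0.23,0,-1.765]},
  {"fingers":1,"xyz":[3.6,-11.2,0],"angular":[0.23,0,-1.765]},
  {"fingers":1,"xyz":[3.6,-11.2,0],"angular":[0.23,0,-1.765]},
  {"fingers":1,"xyz":[3.6,-11.2,0],"angular":[0.23,0,-1.765]},
  {"fingers":1,"xyz":[3.6,-11.2,0],"angular":[0.23,0,-1.765]},
  {"fingers":1,"xyz":[3.6,-11.2,0],"angular":[0.23,0,-1.765]},
  {"fingers":1,"xyz":[3.6,-11.2,0],"angular":[0.23,0,-1.765]},
  {"fingers":1,"xyz":[3.6,-11.2,0],"angular":[0.23,0,-1.765]},
  {"fingers":1,"xyz":[3.6,-11.2,0],"angular":[0.23,0,-1.765]},
])

```text
clock: 31.4
position: [0.5606, -0.1498, 0.3272]
ee_rot: [-1.954, -2.328, -0.127]
force: [-0.2, -0.5, 0.2]
width: 0.227
```

Run:
```python
from h import *
plan([.55,-.09,.33],pick([0,0],-151,7.4,0,0,0)[1]);print(arm.observe()['joints'].round(2))
```

```text
xyz [6.06, -0.0, 0.51] ang [0.246, -0.001, -1.887] rows>= 10.2
[ 0.07  0.34  0.24  1.52 -0.2   1.35  0.52]
```

>>> jog_arm([
  {"fingers":1,"xyz":[6,0,0.5],"angular":[0.246,0,-1.887]},
  {"fingers":1,"xyz":[6,0,0.5],"angular":[0.246,0,-1.887]},
  {"fingers":1,"xyz":[6,0,0.5],"angular":[0.246,0,-1.887]},
  {"fingers":1,"xyz":[6,0,0.5],"angular":[0.246,0,-1.887]},
  {"fingers":1,"xyz":[6,0,0.5],"angular":[0.246,0,-1.887]},
  {"fingers":1,"xyz":[6,0,0.5],"angular":[0.246,0,-1.887]},
  {"fingers":1,"xyz":[6,0,0.5],"angular":[0.246,0,-1.887]},
  {"fingers":1,"xyz":[6,0,0.5],"angular":[0.246,0,-1.887]},
  {"fingers":1,"xyz":[6,0,0.5],"angular":[0.246,0,-1.887]},
  {"fingers":1,"xyz":[6,0,0.5],"angular":[0.246,0,-1.887]},
  {"fingers":1,"xyz":[6,0,0.5],"angular":[0.246,0,-1.887]},
])

```text
clock: 32.78
position: [0.55, -0.0902, 0.3304]
ee_rot: [0.755, -2.921, 0.049]
force: [-0.7, 0.9, -0.1]
width: 0.228
```

```bash
sed -i 's/\[.47,.13,.36\]/[.47,.08,.34]/; s/n+.006+off/n+(.006 if y>0 else .005)+off/' deliver.py; python3 deliver.py -.0425 .163 -25 .005 .0087|head -4;python3 - <<'E'
from trk import *
F2=ldir(-25);run([(np.array([.47,.08,.34]),F2),(lane(-.0425,.163,.11),F2),(lane(-.0425,.163,.0115),F2)])
E
```

```text
via
xyz [-1.12, 18.76, -1.12] ang [1.439, 0.681, -2.039] rows>= 13.9
n 0.1
xyz [-19.35, 28.35, 4.6] ang [1.439, 0.681, -2.039] rows>= 13.9
[-0.49, 0.03, -0.57, 2.52, 1.51, 1.16, 2.41] 0.0
[-0.62, 0.51, -0.52, 2.19, 1.63, 1.36, 2.32] 0.0
[-0.71, 0.69, -0.52, 2.29, 1.67, 1.47, 2.04] 0.0
```

>>> jog_arm([
  {"fingers":1,"xyz":[-1.1,18.8,-1.1],"angular":[1.439,0.681,-2.039]},
  {"fingers":1,"xyz":[-1.1,18.8,-1.1],"angular":[1.439,0.681,-2.039]},
  {"fingers":1,"xyz":[-1.1,18.8,-1.1],"angular":[1.439,0.681,-2.039]},
  {"fingers":1,"xyz":[-1.1,18.8,-1.1],"angular":[1.439,0.681,-2.039]},
  {"fingers":1,"xyz":[-1.1,18.8,-1.1],"angular":[1.439,0.681,-2.039]},
  {"fingers":1,"xyz":[-1.1,18.8,-1.1],"angular":[1.439,0.681,-2.039]},
  {"fingers":1,"xyz":[-1.1,18.8,-1.1],"angular":[1.439,0.681,-2.039]},
  {"fingers":1,"xyz":[-1.1,18.8,-1.1],"angular":[1.439,0.681,-2.039]},
  {"fingers":1,"xyz":[-1.1,18.8,-1.1],"angular":[1.439,0.681,-2.039]},
  {"fingers":1,"xyz":[-1.1,18.8,-1.1],"angular":[1.439,0.681,-2.039]},
  {"fingers":1,"xyz":[-1.1,18.8,-1.1],"angular":[1.439,0.681,-2.039]},
  {"fingers":1,"xyz":[-1.1,18.8,-1.1],"angular":[1.439,0.681,-2.039]},
])

```text
clock: 34.28
position: [0.4694, 0.0798, 0.3397]
ee_rot: [2.374, -0.621, 1.466]
force: [0.1, -0.4, 0.4]
width: 0.231
```

```bash
python3 deliver.py -.0425 .163 -25 .005 .0087;python3 -c "
from h import *
print(arm.observe()['joints'].round(2))"
```

```text
via
xyz [0.05, -0.04, 0.02] ang [0.184, 0.088, -0.266] rows>= 1.8
n 0.1
xyz [-6.53, -19.95, 4.17] ang [0.184, 0.088, -0.266] rows>= 3.4
n 0.03
xyz [-13.26, -18.18, 4.94] ang [0.184, 0.088, -0.266] rows>= 3.7
n 0.0015
xyz [-16.0, -17.46, 5.26] ang [0.184, 0.088, -0.266] rows>= 3.9
[0.46943166 0.07980753 0.3396746 ] 0.23092886874722193
[-0.54  0.1  -0.54  2.36  1.28  1.28  2.31]
```

>>> jog_arm([
  {"fingers":1,"xyz":[-1,-5,1],"angular":[0.184,0.088,-0.266]},
  {"fingers":1,"xyz":[-2.5,-10,2],"angular":[0.184,0.088,-0.266]},
  {"fingers":1,"xyz":[-4.5,-15.5,3.2],"angular":[0.184,0.088,-0.266]},
  {"fingers":1,"xyz":[-6.5,-20,4.2],"angular":[0.184,0.088,-0.266]},
  {"fingers":1,"xyz":[-6.5,-20,4.2],"angular":[0.184,0.088,-0.266]},
  {"fingers":1,"xyz":[-8.5,-19.5,4.4],"angular":[0.184,0.088,-0.266]},
  {"fingers":1,"xyz":[-10.5,-18.9,4.6],"angular":[0.184,0.088,-0.266]},
  {"fingers":1,"xyz":[-10.5,-18.9,4.6],"angular":[0.184,0.088,-0.266]},
  {"fingers":1,"xyz":[-10.5,-18.9,4.6],"angular":[0.184,0.088,-0.266]},
])

```text
clock: 35.4
position: [0.5582, 0.2443, 0.2231]
ee_rot: [2.397, -0.151, 1.55]
force: [1.0, 0.4, 0.1]
width: 0.229
```

```bash
python3 deliver.py -.0425 .163 -25 .005 .0087
python3 - <<'E'
from h import *
st=arm.observe();T=R.from_rotvec(st['ee_rot']).as_matrix();hub=st['position']-T[:,0]*.005+T[:,2]*.0087
im=imaging.get_image('scene')[:,:,::-1];cv2.imwrite('pics/scene11f.png',im);g=cv2.cvtColor(im,cv2.COLOR_BGR2GRAY)
h=hub+T[:,0]*.009
for k,p in(('hub',hub),('collar',h),('tube',hub-T[:,0]*.03),('spout',hub-T[:,0]*.067)):print(k,proj('scene',p).round(1))
pc=proj('scene',h)[0];a=int(pc[0])-14
for v in range(int(pc[1])-8,int(pc[1])+22,2):print(v,a,list(map(int,g[v,a:a+28])))
E
```

```text
via
xyz [5.84, 19.87, -7.45] ang [0.003, 0.001, -0.002] rows>= 3.5
n 0.1
xyz [4.07, -0.1, -0.03] ang [0.003, 0.001, -0.002] rows>= 0.7
n 0.03
xyz [-2.93, -0.09, -0.02] ang [0.003, 0.001, -0.002] rows>= 0.5
n 0.0015
xyz [-5.78, -0.08, -0.02] ang [0.003, 0.001, -0.002] rows>= 0.9
[0.55819072 0.24426209 0.22305922] 0.22857538793210114
hub [[435.8 210.2]]
collar [[436.8 208.5]]
tube [[432.6 215.6]]
spout [[428.9 221.8]]
200 422 [150, 152, 153, 118, 77, 76, 156, 165, 166, 164, 163, 155, 95, 58, 54, 69, 72, 68, 73, 68, 53, 52, 56, 43, 47, 41, 46, 59]
202 422 [144, 148, 149, 100, 69, 68, 107, 159, 163, 162, 143, 76, 48, 62, 77, 83, 86, 79, 72, 59, 51, 57, 44, 40, 37, 40, 36, 74]
204 422 [89, 90, 122, 132, 77, 65, 66, 134, 161, 120, 57, 56, 87, 95, 102, 108, 109, 109, 110, 90, 65, 47, 44, 39, 42, 44, 102, 156]
206 422 [92, 91, 90, 92, 74, 65, 67, 88, 85, 54, 63, 93, 101, 67, 63, 105, 97, 88, 97, 109, 94, 50, 39, 44, 42, 128, 159, 162]
208 422 [91, 89, 89, 91, 88, 68, 60, 46, 38, 45, 109, 86, 93, 107, 110, 108, 84, 74, 82, 105, 112, 81, 49, 60, 140, 162, 164, 163]
210 422 [92, 91, 91, 90, 89,
[... 496 characters left out ...]
, 72, 53, 45, 48, 49, 55, 65, 71, 75, 76, 63, 49, 45, 54, 54, 55, 49, 46, 41, 47, 43, 49, 47]
220 422 [94, 83, 66, 84, 94, 62, 50, 50, 44, 47, 57, 64, 77, 75, 70, 52, 50, 48, 45, 45, 45, 41, 41, 47, 49, 42, 46, 49]
222 422 [91, 74, 65, 87, 95, 63, 53, 48, 44, 48, 61, 69, 70, 77, 58, 42, 46, 47, 44, 45, 41, 41, 40, 45, 46, 48, 43, 41]
224 422 [92, 70, 62, 90, 98, 70, 53, 48, 47, 42, 62, 67, 85, 91, 61, 43, 48, 47, 44, 48, 48, 49, 44, 45, 39, 44, 43, 44]
226 422 [89, 66, 66, 90, 91, 93, 90, 89, 85, 71, 61, 65, 89, 121, 67, 49, 49, 42, 45, 45, 45, 47, 46, 43, 46, 47, 45, 45]
228 422 [86, 68, 70, 89, 93, 90, 86, 90, 90, 83, 66, 67, 91, 130, 92, 75, 69, 66, 52, 42, 46, 49, 49, 45, 49, 46, 46, 42]
```

In the scene picture the collar centre is about +0.8 px from the model, the same bias as the rails show. So the tip is centred on the slim lane to within about 1 mm. Lowering.

>>> jog_arm([
  {"fingers":1,"xyz":[-2,-0.1,0],"angular":[0,0,0]},
  {"fingers":1,"xyz":[-4,-0.1,0],"angular":[0,0,0]},
  {"fingers":1,"xyz":[-5.3,-0.1,0],"angular":[0,0,0]},
  {"fingers":1,"xyz":[-5.7,-0.1,0],"angular":[0,0,0]},
  {"fingers":1,"xyz":[-5.7,-0.1,0],"angular":[0,0,0]},
  {"fingers":1,"xyz":[-5.7,-0.1,0],"angular":[0,0,0]},
])

```text
clock: 36.2
position: [0.5351, 0.242, 0.1719]
ee_rot: [2.395, -0.149, 1.552]
force: [0.1, -0.5, 4.7]
width: 0.007
```

```bash
python3 deliver.py -.0425 .163 -25 .005 .0087|tail -2; python3 -c "
from h import *
st=arm.observe();print(st['force'],st['ft_torque'])"
```

```text
xyz [-0.16, 0.06, -0.02] ang [0.003, -0.001, -0.001] rows>= 0.0
[0.53509725 0.24195846 0.17194242] 0.006533479670169187
[ 0.09704332 -0.51496842  4.69721449] [-0.13419714  0.14075641  0.06729425]
```

The grip was lost: width is about 0. I'll find where the tip went before moving anything.

Run:
```python
from h import *
im=imaging.get_image('scene')[:,:,::-1];cv2.imwrite('pics/scene12f.png',im)
a=cv2.imread('pics/scene9.png');ref=cv2.imread('pics/scene8f.png').astype(int)
print('stop px',proj('scene',lane(-.0425,.011,.005)).round(1),'mouth px',proj('scene',lane(-.0425,.163,.005)).round(1))
d=(np.abs(im.astype(int)-ref).sum(2)>70).astype(np.uint8)
n,l,s,c=cv2.connectedComponentsWithStats(d)
for i in range(1,n):
    if s[i,4]>12 and 380<c[i][0]<500 and 190<c[i][1]<340:print(s[i],c[i].round(0))
cv2.imwrite('pics/v12.png',np.hstack([cv2.resize(im[185:325,385:500],None,fx=3.4,fy=4,interpolation=cv2.INTER_CUBIC),cv2.resize(cv2.imread('pics/scene11f.png')[185:325,385:500],None,fx=3.4,fy=4,interpolation=cv2.INTER_CUBIC)]))
```

```text
stop px [[423.2 294.8]] mouth px [[430.  220.7]]
[ 362  151   62  109 1962] [399. 213.]
[425 229   5  20  49] [427. 237.]
[432 240  23  37 480] [442. 258.]
[416 247   5  15  27] [419. 255.]
[451 251  10  23 117] [457. 263.]
[420 263   7  31 118] [423. 279.]
[414 266   6  17  72] [417. 274.]
[466 269   7   6  32] [469. 271.]
[450 276  10   7  26] [455. 278.]
```

View pics/v12.png

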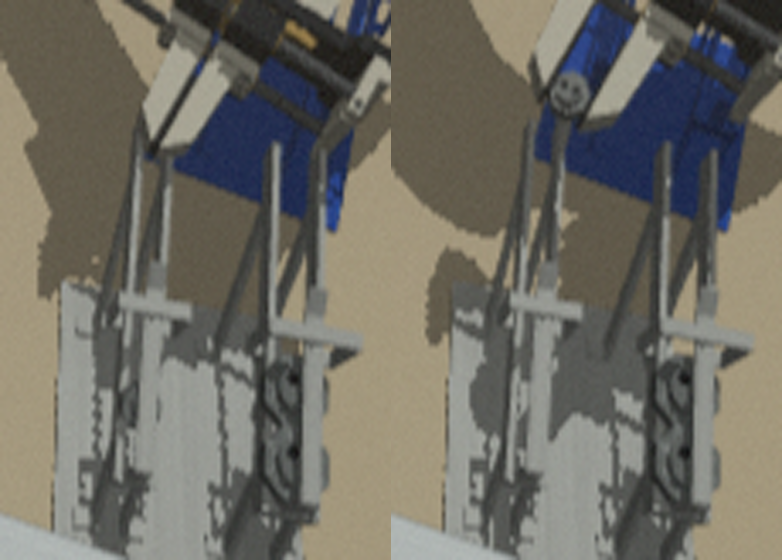

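The left half (now) shows the slim tip already in its lane under the strip, at about (130,405), i.e. pixel (423,286). It slipped out onto the rails and slid down. I'll retreat and check that it reached the stop.

>>> jog_arm([
  {"fingers":1,"xyz":[3,0,-1],"angular":[0,0,0]},
  {"fingers":1,"xyz":[7,0,-4],"angular":[0,0,0]},
  {"fingers":1,"xyz":[11,0,-7],"angular":[0,0,0]},
  {"fingers":1,"xyz":[15,3,-10],"angular":[0,0,0]},
  {"fingers":1,"xyz":[18,8,-12],"angular":[0,0,0]},
  {"fingers":1,"xyz":[18,14,-12],"angular":[0,0,0]},
  {"fingers":1,"xyz":[18,20,-12],"angular":[0,0,0]},
  {"fingers":1,"xyz":[18,20,-12],"angular":[0,0,0]},
])

```text
clock: 37.25
position: [0.4556, 0.0929, 0.4175]
ee_rot: [2.392, -0.154, 1.552]
force: [1.7, 0.7, 0.0]
width: 0.002
```

Run:
```python
from h import *
print(arm.observe()['position'])
im=imaging.get_image('scene')[:,:,::-1];cv2.imwrite('pics/scene13f.png',im)
im2=cv2.imread('pics/scene12f.png').astype(int);ref=cv2.imread('pics/scene0.png').astype(int)
g=lambda x:x.astype(int).sum(2)//3
for s in(.009,.0115,.02,.03):print(s,'hub px',proj('scene',lane(-.0425,s,.005)).round(1),'collar',proj('scene',lane(-.0425,s,.014)).round(1))
for v in range(270,304,2):print(v,'start',g(ref)[v,414:434],'prev',g(im2)[v,414:434],'now',g(im)[v,414:434])
```

```text
[0.45560203 0.09290001 0.41754542]
0.009 hub px [[423.1 295.8]] collar [[424.  295.2]]
0.0115 hub px [[423.3 294.5]] collar [[424.1 293.8]]
0.02 hub px [[423.7 290.1]] collar [[424.5 289.3]]
0.03 hub px [[424.1 284.9]] collar [[425.  284.1]]
270 start [ 80 135 145 146 142 102  60 116 145 130 123 123 124 135 140 140 143 142
 141 144] prev [ 86  88  86  86  83  74  59 124 152 111  82  81  87 140 149 149 147 147
 135  97] now [ 81 135 146 144 143 100  63 115 143 130 119 125 120 137 143 141 142 140
 144 142]
272 start [ 85 137 143 144 145  93  62  90  93 124 134 131 117 136 142 144 144 140
 136 144] prev [ 86  88  87  89  85  71  62  92  96  91  83  84  92 137 148 147 148 147
 124  93] now [ 81 138 148 144 145  93  65  90  90 125 134 133 118 133 140 143 141 141
 135 143]
274 start [115 143 145 147 143  87  62  89  91 137 143 141 117 135 140 143 144 139
 121 141] prev [ 86  88  87  87  85  70  63  93  97  88  87  86  99 139 147 150 148 146
  99  90] now [112 142 145 145 144  84  65  88  90 135 144 142 115 133 141 142 142 140
 121 142]
276 start [ 81 139 148 145 135  74  64  88 110 140 142
[... 2997 characters left out ...]
144  92  64  60 141 147 105 122 150 133 141 145 148 148 146 147 151
 152 153] now [115 143  89  62  55  49  58  95  87  65  70 130 139 141 139 140 122 134
 147 145]
300 start [142 113  67  59  77 134 143  95  81 139 118 134 141 143 141 140 141 144
 143 143] prev [ 90  75  62  58  77 140 149  98  87 146 121 139 146 153 147 145 148 149
 153 152] now [140 111  65  59  73  85  59  55  50  54  86 130 141 143 143 137 129 142
 145 144]
302 start [115  73  58  59  86 135 137  87  63  58  78 115 117 121 130 131 140 143
 145 146] prev [ 83  64  63  56  87 142 141  93  68  60  84 118 126 135 137 137 148 151
 153 151] now [114  69  57  58  79  87  85  68  56  54  82 114 121 125 130 131 136 142
 145 146]
```

The slim hub now spans rows 290–302, at the stop where expected. I'll let it settle, check that everything is at rest and unmoved, then hand in.

>>> jog_arm([
  {"fingers":1,"xyz":[0,0,0],"angular":[0,0,0]},
  {"fingers":1,"xyz":[0,0,0],"angular":[0,0,0]},
  {"fingers":1,"xyz":[0,0,0],"angular":[0,0,0]},
  {"fingers":1,"xyz":[0,0,0],"angular":[0,0,0]},
  {"fingers":1,"xyz":[0,0,0],"angular":[0,0,0]},
  {"fingers":1,"xyz":[0,0,0],"angular":[0,0,0]},
])

```text
clock: 38.05
position: [0.4574, 0.0979, 0.4157]
ee_rot: [2.397, -0.147, 1.549]
force: [0.3, 0.3, -0.4]
width: 0.005
```

Run:
```python
from h import *
im=imaging.get_image('scene')[:,:,::-1].astype(int);p=cv2.imread('pics/scene13f.png').astype(int);r=cv2.imread('pics/scene0.png').astype(int)
d=np.abs(im-p).sum(2)>70;print('moving px in rack since last',d[225:320,410:490].sum())
P=lambda x,y,z:proj('scene',[x,y,z])[0]
for n,(x,y,h) in dict(bite=(.6,-.197,.02),model=(.488,-.395,.026),case=(.49,-.015,.025),beaker=(.474,-.127,.072),jar=(.669,.039,.038)).items():
    c=P(x,y,h/2).round().astype(int);w=14
    A=r[c[1]-w:c[1]+w,c[0]-w:c[0]+w].astype(np.float32).mean(2);B=im[c[1]-w:c[1]+w,c[0]-w:c[0]+w].astype(np.float32).mean(2)
    print(n,c,'mean diff %.1f'%np.abs(A-B).mean(),'shift px',np.round(cv2.phaseCorrelate(A,B,cv2.createHanningWindow((28,28),cv2.CV_32F))[0],2))
```

```text
moving px in rack since last 61
bite [240 232] mean diff 1.8 shift px [ 0.05 -0.05]
model [200 185] mean diff 1.7 shift px [ 0.04 -0.01]
case [323 222] mean diff 1.9 shift px [0.17 0.11]
beaker [286 200] mean diff 1.8 shift px [0.14 0.08]
jar [317 280] mean diff 1.8 shift px [ 0.16 -0.09]
```

Run:
```python
from h import *
im=imaging.get_image('scene')[:,:,::-1].astype(int);p=cv2.imread('pics/scene13f.png').astype(int)
im3=imaging.get_image('scene')[:,:,::-1].astype(int)
for a,b in((im,p),(im3,im)):
    d=np.abs(a-b).sum(2)>70;q=np.argwhere(d[225:320,410:490]);print(len(q),(q.mean(0)+[225,410],q.min(0)+[225,410],q.max(0)+[225,410]) if len(q) else '')
q=np.argwhere(np.abs(im-p).sum(2)[225:320,410:490]>70)+[225,410]; print('in slim lane',sum((q[:,1]<432)&(q[:,1]>416)),'wide',sum(q[:,1]>460))
g=im.sum(2)//3
for v in(288,290,294,298,302):print(v,g[v,414:434])
```

```text
59 (array([240.89830508, 414.        ]), array([225, 410]), array([260, 419]))
0 
in slim lane 14 wide 0
288 [ 84 138 148 140  79  76 135 136 124 140 147 123 132 139 146 145 139 144
 149 146]
290 [117 141 148 133  76  87 137 128  96 108  99 117 137 141 143 141 140 145
 144 149]
294 [118 141 149 102  66  53  89  93  86  96  67 131 139 144 141 140 136 143
 145 147]
298 [116 142  89  61  53  50  54 101  86  60  75 129 142 142 143 142 120 135
 146 145]
302 [116  69  57  57  79  89  87  69  52  56  81 117 122 127 130 127 134 142
 144 143]
```

The only changes are the arm's shadow, up at rows 225–260. The tips are still.

```bash
python3 -c "
from cell import job
print(job.sign_off())"
```

```text
the job is handed in; nothing more can be done
None
```

I put all three tips in the rack and handed the job in at about 38 s; the hand-in gave no verdict. The two wide tips hang one behind the other at the wide lane's stop, and the slim tip hangs at the slim lane's stop.

- **Tips at rest:** the last scene pictures showed all three tips at their stops. Nothing in the rack changed between the final two frames, and the only earlier change was the arm's shadow. Hub heights and tilt angles were judged from the pictures, not measured.
- **Other objects:** the bite block, model, retainer case, beaker and jar each showed less than 0.2 px of shift from the start. I didn't touch the blue rack or the yellow tip.
- **Slim tip slipped:** it left the grip about 3 mm above its seat instead of being let go. It landed in its lane and slid to the stop by itself, which I confirmed afterwards.
- **Cameras disagreed:** the wrist camera read about 2 px (2 mm) to one side of the top camera. I treated this as a wrist-camera bias and checked the lane alignment with the scene camera instead.

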